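# Slide the specimen carrier into the gauging bed's pocket by feel

### The arm

A 6-joint arm with a two-finger parallel gripper is mounted at the origin on a cart in front of the work surface, level with it; the furniture and walls round the work are solid. World frame = base frame: x ahead of the robot, y to its left, z up, the work surface at z = 0. Lengths are in m, angles in rad, forces in N, time in s.
With the tool pointing down it reaches from about 0.3 to 0.875 m from the base axis. Payload 6.4 kg.
Tool frame: the origin (TCP) lies at the very end of the fingers, on their centre line; the grasp point (between the pads) lies 19 mm behind it (ctrl.tcp_to_grasp is the distance from the TCP to the grasp point, in m); z points along the fingers, y is the direction in which the jaws open and shut (so a half turn about z gives the same grasp; the last joint's range is limited). The gripper opens to 85 mm and grips with 20 to 120 N. Pads are 22 mm wide; open, the fingers measure 114 mm over their backs; the gripper's body (76 mm by 85 mm) begins 54 mm behind the grasp point. The pads swing forward as they close: fully open they stand 13 mm farther back than shut.
Start: joints at [-1.449, 0.181, 1.607, -0, 1.354, -0.206], TCP at [0.185, -0.544, 0.201] pointing down, gripper open.
Joint ranges: [-2.99, 2.99], [-0.89, 2.07], [0.3, 2.58], [-1.14, 4.28], [0, 2.63], [-3.12, 3.12]. Speed limits (rad/s): [2.57, 2.57, 3.01, 3.14, 3.14, 3.14].

### API

Orientations are given as a unit quaternion [w, x, y, z].
In Python, from bench import ctrl gives the robot as it stands. The module is installed in compiled form; this text tells all that it offers.
- The arm moves only by the tool drive_tool, never from a script. Its argument "deltas" is a list of rows, each an object with "slide": the shift along the tool's x, y, z as a fraction of full scale, a list of three; "delta_rot": the turn, a rotation vector about the tool's x, y, z as a fraction of full scale, a list of three; "hand": the opening, from 0 (shut) to 1 (fully open). In form: [{"slide": [tx, ty, tz], "delta_rot": [wx, wy, wz], "hand": hand}, ...]. A call has exactly 5 rows; each row shifts and turns the commanded pose from where the row before left it, along the tool's axes as they then stand; what a row does not reach is not made up. Full scale, the value 1, is 50 mm for a shift and 180 degrees for a turn. A row lasts 1/8 s, in which the tool goes at most 62.5 mm and 10.7 degrees, less where a joint would pass 70% of its speed; a pose out of reach is approached as far as the arm can. A call with a number of a shift or a turn outside -1 to 1 is refused whole. A call with a gripper value outside its range is refused whole. The fingers move at their own pace and stop on an object; the grip force is fixed at half the most. Time passes only in rows, so rows that do not move let the fingers close, or fill a call up. It gives the time, the measured TCP pose, the force and the opening at its end, in the units of the state.
- ctrl.get_obs(): the state, without advancing time (a new reading comes with each control period).
- ctrl.camera(name): name is "scene" or "top"; returns a dict with "frame" (400x640x3 uint8, red, green, blue), "mtx" (3x3 intrinsics, pixels), "R" (3x3) and "t" (3): a world point X has camera coordinates R X + t. Camera axes: x right, y down, z forward; pixel columns grow to the right and rows downward; lengths in m; the calibration is good to about 2 mm. A picture is of the moment at which its call begins. There is no depth.
- ctrl.hand_in(): hands the job in, once; it reports no verdict.
The state is a dict: "time_s": time; "q": joint angles; "dq": joint speeds; "joint_efforts": joint torques, N m; "eef_pos": TCP position; "eef_rot": TCP orientation; "wrist_force": force on the tool from outside, world axes, zero at the start; "torque": the same for the moment, N m; "opening": opening from 0.0 (shut) to 1.0 (fully open).
Only numpy, scipy, OpenCV 4.12 (cv2) and the standard library are available. Lean on these libraries where they do the work, as an engineer would, in place of code of your own. Each camera call takes 0.05 s, during which the arm holds its last target.

### The job

Pick up the brass specimen carrier by its black rib and lay it flat on the loading end of the gauging bed (between the yellow marks), then slide it along the bed, without lifting it off, until it drops into the pocket. The pocket's place along the bed is adjustable and not known exactly, so press only lightly and feel for the drop; never force it (stay under 25 N). Leave the carrier fully down and level in the pocket, let go, and do not disturb the jar, the lid and the pot standing around.

Things in the scene. Friction and masses are not known exactly. Their poses are not given: they have to be found in the camera images.
- carrier: Loose specimen carrier, 0.15 to 0.25 kg: a brass plate 60 (x) x 50 (y) x 8 mm with an upright black rib on top to hold it by, 44 mm long (x), 10 mm thick (y), 8 to 36 mm above the underside. The rib is sprung: pressed down it gives up to 3 mm (3 N to start, 4 N per mm, then solid). Origin: centre of the underside; x along the rib, z up. Same either way round. Starts flat on the worktop.
- bed: Gauging bed, fixed: dark base, x -165 to +110 mm, 90 mm wide. Two dark rails along x (inner faces y = +/-28, outer +/-40 mm, tops 23 mm above the worktop) form a channel 56 mm wide over an aluminium deck, its top 18 mm above the worktop, from x = -130 mm or before to +75 mm or beyond. Origin: on the worktop, on the centre line; +x points along the channel from loading end to pocket, z up.
- pocket_range (a point): Middle of the pocket's RANGE, at bed x = 0, deck-top height. The deck has one pocket right across the channel, 63 mm long (x), 5 mm deep (floor 13 mm above the worktop), for the carrier's 60 mm. The deck is clamped elsewhere in the base each time, so the pocket's centre lies anywhere from bed x = -15 to +15 mm; this is not reported. Beyond it the deck goes on at 18 mm. Nothing gives.
- load_mark (a point): Centre of the loading place: on top of the deck (18 mm above the worktop), on the centre line, 95 mm before the bed's origin (bed x = -95 mm), between two yellow strips 60 mm long on the rails. Axes as the bed's.
- jar_1: Bystander: loose empty clear glass jar, 56 mm across, 42 mm high; origin at the centre of its underside.
- lid_teal: Bystander: loose flat teal jar lid, 61 mm across, 11 mm high; origin at the centre of its underside.
- pot_2: Bystander: loose low round pot, blue with a tan lid, 67 mm across, 26 mm high; origin at the centre of its underside.
Not all that is in view belongs to the job. Leave any purple look-alike of the carrier alone.

How it is judged:
On the way, in this order (a step that is already met when the one before it is completed fails the run):
1. the carrier lies flat on the deck at the loading end (its centre 78 to 115 mm before the bed's origin) (contact force between carrier and bed above 0.2 N and angle between carrier's own z axis and vertical below 0.06 rad and y of carrier in the frame of bed between -0.006 and 0.006 m and z of carrier in the frame of bed between 0.0155 and 0.0205 m and x of carrier in the frame of bed between -0.115 and -0.078 m), for 0.2 s.
2. the carrier slides along the deck in contact (passing 72 to 52 mm before the bed's origin without being lifted) (contact force between carrier and bed above 0.2 N and angle between carrier's own z axis and vertical below 0.06 rad and y of carrier in the frame of bed between -0.006 and 0.006 m and z of carrier in the frame of bed between 0.0155 and 0.0205 m and x of carrier in the frame of bed between -0.072 and -0.052 m), for 0.05 s.
At the end, for the whole second after the job is handed in: The carrier rests, released and still, in the pocket: its underside within 1.5 mm of the pocket's floor (less than 14.5 mm above the worktop; the deck is at 18 mm), level within 0.03 rad, its centre within 19 mm along and 6 mm across of the bed's origin (x of carrier in the frame of bed between -0.019 and 0.019 m and y of carrier in the frame of bed between -0.006 and 0.006 m and z of carrier in the frame of bed between 0.011 and 0.0145 m and angle between carrier's own z axis and vertical below 0.03 rad and linear speed of carrier below 0.01 m/s and contact force between carrier and bed above 0.2 N); the robot touches nothing.
It fails at once if the carrier is pressed or rammed against the bed with more than 25 N (contact force between carrier and bed above 25 N).
It fails at once if the empty glass jar is moved by more than 15 mm (distance of jar_1 from where it was at the start of the episode above 0.015 m).
It fails at once if the teal lid is moved by more than 15 mm (distance of lid_teal from where it was at the start of the episode above 0.015 m).
It fails at once if the low pot is moved by more than 15 mm (distance of pot_2 from where it was at the start of the episode above 0.015 m).
It also fails if it takes over 70 s, if anything falls off the work surface, if the arm or the gripper's body presses on something with over 40 N, if the wrist force passes 120 N, or if a joint passes its speed limit or range.

## Working session

There is one attempt and no reset: what is moved stays moved. The work goes in short steps, Python scripts to look and compute and a tool call to move; the robot and the scene stay as the last step left them, time stands still between calls to the robot, and variables do not carry over. Pictures are saved under pics/ and viewed, and the job is handed in when it is done.

Besides the shell and the picture viewer there is one more tool, called by a JSON object that holds its "name" and its "arguments", one argument or row to a line. drive_tool: Moves the arm, as the interface text tells. Its arguments: {"type":"object","properties":{"deltas":{"type":"array","items":{"type":"object","properties":{"slide":{"type":"array","items":{"type":"number"}},"delta_rot":{"type":"array","items":{"type":"number"}},"hand":{"type":"number"}}}}},"required":["deltas"]}

```bash
mkdir -p pics
python3 - <<'E'
from bench import ctrl
import cv2,pickle
o=ctrl.get_obs()
for k in o: print(k,o[k])
print(ctrl.tcp_to_grasp)
for n in("scene","top"):
    c=ctrl.camera(n); pickle.dump(c,open(n+"0.pkl","wb"))
    cv2.imwrite(f"pics/{n}0.png",c["frame"][:,:,::-1]); print(c["mtx"],c["R"],c["t"])
E
```

```text
time_s 0.0
q [-1.44930614e+00  1.81511176e-01  1.60803069e+00  3.26572118e-06
  1.35381209e+00 -2.06297107e-01]
dq [ 0.00055922 -0.0004377  -0.00016156 -0.00010852 -0.00082407 -0.00057041]
joint_efforts [ 7.81897979e-04 -4.44872367e+01 -3.51340628e+01 -3.30524390e-04
  9.03712789e-03 -1.28243357e-05]
eef_pos [ 0.18506341 -0.54375267  0.20009004]
eef_rot [-8.79789799e-04  9.86599148e-01  1.63160491e-01  3.89242045e-05]
wrist_force [ 0.54746884 -0.15729375  0.14882322]
torque [-0.01879028 -0.03210497  0.02435792]
opening 1.0008200172156037
0.0187
[[400.48958763   0.         318.78945319]
 [  0.         400.48958763 201.49275271]
 [  0.           0.           1.        ]] [[-0.7981198  -0.60226424  0.01680961]
 [-0.30050876  0.37374212 -0.87750288]
 [ 0.52220615 -0.70540386 -0.47927667]] [0.47152051 0.21112705 0.67706314]
[[399.68952751   0.         316.76848972]
 [  0.         399.68952751 199.66318908]
 [  0.           0.           1.        ]] [[ 0.02791962 -0.99944697  0.01806254]
 [-0.99901788 -0.02852046 -0.03390946]
 [ 0.03440586 -0.01709806 -0.99926167]] [-0.01951649  0.5606499   1.10734938]
```

View pics/scene0.png

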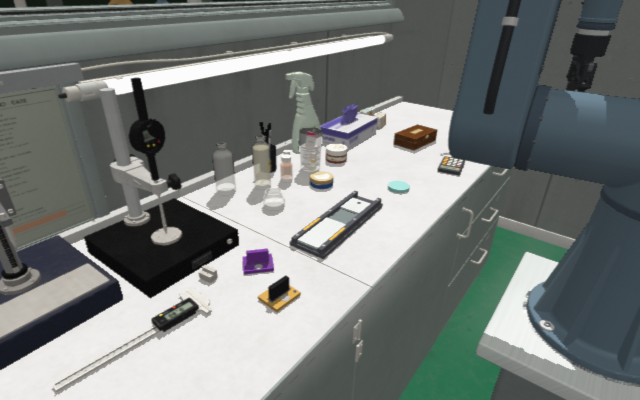

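View pics/top0.png

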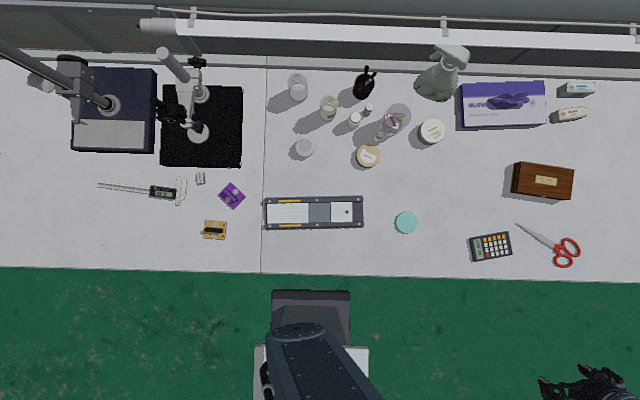

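The thing I want could be confused with two objects. The brass plate with a black rib is at top (214,230), scene (279,293). The purple look-alike is at top (231,195), scene (258,262). The description fits the brass one, so I'll check that in close crops. The yellow marks on the bed are at top (289,200) and (289,228), so the loading end is at the left.

Run:
```python
import cv2,pickle,numpy as np
t=pickle.load(open("top0.pkl","rb"))["frame"][:,:,::-1]; s=pickle.load(open("scene0.pkl","rb"))["frame"][:,:,::-1]
a=cv2.resize(t[170:270,190:390],None,fx=4,fy=4,interpolation=cv2.INTER_CUBIC)
cv2.imwrite("pics/crop_t.png",a)
b=cv2.resize(s[180:320,230:390],None,fx=4,fy=4,interpolation=cv2.INTER_CUBIC)
cv2.imwrite("pics/crop_s.png",b)
```

```text
(no output)
```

View pics/crop_t.png

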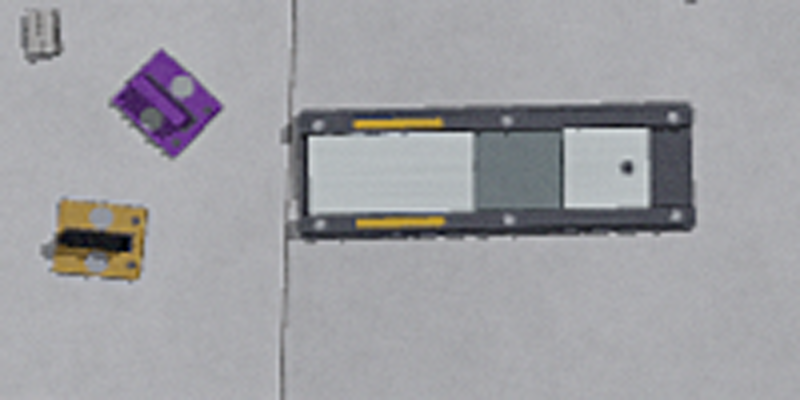

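View pics/crop_s.png

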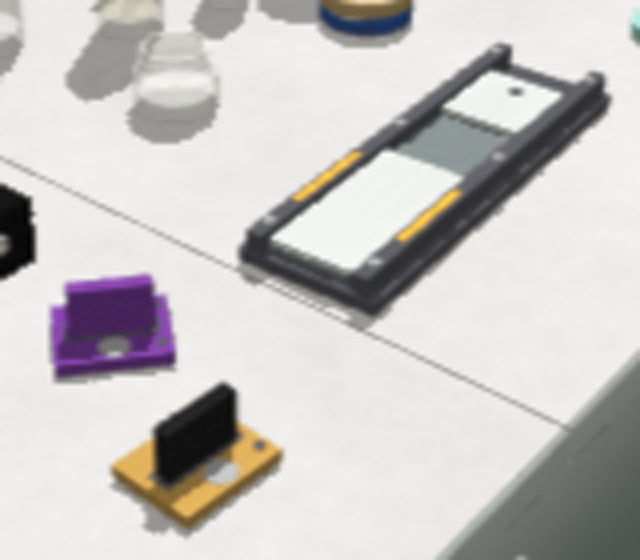

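The crops confirm it: the brass plate with the black rib is the target, and the purple one is the decoy. The pocket shows as grey deck at about crop x 473–562. Next I'll measure.

```bash
cat > h.py <<'E'
import cv2,numpy as np
def ray(c,uv,z):
    uv=np.atleast_2d(np.array(uv,float)); K=c["mtx"];R=c["R"];t=c["t"]
    d=np.c_[uv,np.ones(len(uv))]@np.linalg.inv(K).T@R; C=-R.T@t
    return C+d*((z-C[2])/d[:,2])[:,None]
def comps(m,n=15):
    cs,_=cv2.findContours(m.astype(np.uint8),cv2.RETR_EXTERNAL,cv2.CHAIN_APPROX_NONE)
    return [c for c in cs if cv2.contourArea(c)>n]
E
python3 - <<'E'
import pickle
from h import *
for n in("top","scene"):
    c=pickle.load(open(n+"0.pkl","rb")); hsv=cv2.cvtColor(c["frame"],cv2.COLOR_RGB2HSV)
    H,S,V=[hsv[...,i].astype(int) for i in range(3)]
    m=(H>12)&(H<32)&(S>110)&(V>90)
    x0,y0,x1,y1=(190,180,380,260) if n=="top" else (240,180,400,320)
    M=np.zeros_like(m);M[y0:y1,x0:x1]=m[y0:y1,x0:x1]
    for k in comps(M,8):
        a=cv2.contourArea(k);z=.008 if a>150 else .023
        mm=np.zeros(m.shape,np.uint8);cv2.drawContours(mm,[k],-1,1,-1);ys,xs=np.nonzero(mm)
        P=ray(c,np.c_[xs,ys],z)[:,:2].astype(np.float32)
        hp=ray(c,k[:,0,:],z)[:,:2].astype(np.float32)
        (cx,cy),wh,ang=cv2.minAreaRect(hp)
        cov=np.cov(P.T);w,v=np.linalg.eigh(cov);
        print(n,"px",xs.mean().round(1),ys.mean().round(1),a,"cent",P.mean(0),"rect",(cx,cy),wh,ang,"axis",np.degrees(np.arctan2(v[1,1],v[0,1])))
    # dark rib
    if n=="top":
        d=(V<60);D=np.zeros_like(d);D[215:250,195:235]=d[215:250,195:235]
        for k in comps(D,8):
            mm=np.zeros(m.shape,np.uint8);cv2.drawContours(mm,[k],-1,1,-1);ys,xs=np.nonzero(mm)
            P=ray(c,np.c_[xs,ys],.036)[:,:2];w,v=np.linalg.eigh(np.cov(P.T))
            print("rib",P.mean(0),np.degrees(np.arctan2(v[1,1],v[0,1])),P.min(0),P.max(0))
        # bed frame from dark outline
        d=(V<110);D=np.zeros_like(d);D[190:235,262:368]=d[190:235,262:368]
        for k in comps(D,200):
            print("bedrect",cv2.minAreaRect(ray(c,k[:,0,:],.023)[:,:2].astype(np.float32)))
        # profile along channel
        print(c["frame"][211,262:370].mean(1).astype(int))
        for u,v,nm in((308.4,212,"pocket start"),(330.6,211,"pocket end"),(266.8,213,"deck start"),(352.5,210,"deck end")): print(nm,ray(c,[u,v],.018))
E
```

```text
top px 207.4 234.5 32.0 cent [0.45638403 0.29352865] rect (0.4551832675933838, 0.2917651832103729) (0.016401583328843117, 0.021978911012411118) 1.5516679286956787 axis 83.4519040702384
top px 289.8 225.0 29.0 cent [0.4886538 0.0689336] rect (0.48863402009010315, 0.06961202621459961) (0.005497918929904699, 0.05773261934518814) 1.5722805261611938 axis 94.29220310433841
top px 221.5 230.4 83.0 cent [0.46865144 0.25548708] rect (0.469372034072876, 0.25686484575271606) (0.024461688473820686, 0.0477222315967083) 81.78857421875 axis 174.38521981025676
top px 208.2 223.4 34.0 cent [0.48687148 0.29225746] rect (0.4854762554168701, 0.2913832664489746) (0.021621616557240486, 0.019333265721797943) 83.4341812133789 axis 104.27991181317306
top px 289.2 200.5 23.0 cent [0.5561301 0.0724533] rect (0.5574056506156921, 0.07306776940822601) (0.005521302577108145, 0.06060948222875595) 1.6326770782470703 axis 92.03241402522592
rib [0.47045119 0.27484712] 86.64754872771478 [0.46466032 0.25135476] [0.47547016 0.2997856 ]
bedrect ((0.524522066116333, 0.00493679940700531), (0.08976110070943832, 0.27300050854
[... 522 characters left out ...]
t end [[ 0.53034298 -0.04276288  0.018     ]]
deck start [[0.51987111 0.13353802 0.018     ]]
deck end [[ 0.53482199 -0.10350684  0.018     ]]
scene px 278.5 299.2 302.5 cent [0.4622465  0.28907207] rect (0.4684092402458191, 0.28113117814064026) (0.06216420233249664, 0.05257916450500488) 85.8739013671875 axis 56.707715514373696
scene px 336.5 233.7 23.0 cent [0.48980638 0.07015792] rect (0.4898924231529236, 0.06921763718128204) (0.00555524742230773, 0.05617811158299446) 3.0981109142303467 axis 92.49209944069895
scene px 311.2 223.8 18.5 cent [0.5579402  0.07235946] rect (0.5578792691230774, 0.0712444856762886) (0.00537570845335722, 0.05981762334704399) 2.3201091289520264 axis 92.452238076659
```

Run:
```python
import pickle
from h import *
for n in("top","scene"):
    c=pickle.load(open(n+"0.pkl","rb")); hsv=cv2.cvtColor(c["frame"],cv2.COLOR_RGB2HSV)
    H,S,V=[hsv[...,i].astype(int) for i in range(3)]
    print(n,"cam",-c["R"].T@c["t"])
    m=(H>12)&(H<32)&(S>80)&(V>80)
    x0,y0,x1,y1=(195,215,235,248) if n=="top" else (250,270,305,315)
    M=np.zeros_like(m);M[y0:y1,x0:x1]=m[y0:y1,x0:x1]
    ys,xs=np.nonzero(M); print("plate px",xs.min(),xs.max(),ys.min(),ys.max(),len(xs))
    P=ray(c,np.c_[xs,ys],.008)[:,:2].astype(np.float32)
    print("plate",cv2.minAreaRect(P),P.min(0),P.max(0))
    # deck centre line
    if n=="top":
        g=c["frame"].mean(2); E=[];
        for u in range(272,345,2):
            col=g[:,u]; 
            # inner rail edges: dark (<90) next to deck
            thr=90 if 309<u<330 else 125
            r=[]
            for sgn in(-1,1):
                v=211
                while col[v]>thr: v+=sgn
                p=v-sgn; f=(col[p]-thr)/(col[p]-col[v]); r.append(p+sgn*f)
            E.append((u,*r))
        E=np.array(E)
        lo=ray(c,E[:,[0,1]],.018)[:,:2]; hi=ray(c,E[:,[0,2]],.018)[:,:2]
        ce=(lo+hi)/2; p=np.polyfit(ce[:,1],ce[:,0],1); print("centre line x=",p,"deg",np.degrees(np.arctan(p[0])),"resid",(ce[:,0]-np.polyval(p,ce[:,1])).std(),"w",np.median(lo[:,0]-hi[:,0]), np.polyval(p,.071))
        for e in(lo,hi): print(np.polyfit(e[:,1],e[:,0],1))
```

```text
top cam [0.52254487 0.01541782 1.12589565]
plate px 203 226 220 239 223
plate ((0.46988528966903687, 0.27827903628349304), (0.060244686901569366, 0.049072474241256714), 85.8570556640625) [0.4441581 0.2469362] [0.49584666 0.3094381 ]
centre line x= [-0.03824801  0.52515257] deg -2.1903819628566654 resid 0.0037812062120700205 w 0.05526056505763699 0.5224369661518526
[-0.01926355  0.55038955]
[-0.05644044  0.49987264]
scene cam [0.08620885 0.68267583 0.50183909]
plate px 258 299 286 311 401
plate ((0.4686104655265808, 0.28099536895751953), (0.06339002400636673, 0.05347665026783943), 85.84541320800781) [0.44053903 0.24980031] [0.49700186 0.31393823]
```

{"name": "drive_tool", "arguments": {
  "deltas": [
    {"slide": [0,0,0],"delta_rot": [0,0,-0.0374],"hand": 1},
    {"slide": [0,0,0],"delta_rot": [0,0,-0.0374],"hand": 1},
    {"slide": [0,0,0],"delta_rot": [0,0,-0.0374],"hand": 1},
    {"slide": [0,0,0],"delta_rot": [0,0,-0.0374],"hand": 1},
    {"slide": [0,0,0],"delta_rot": [0,0,-0.0374],"hand": 1}
  ]
}}

```text
time_s: 0.72
eef_pos: [0.1851, -0.544, 0.2004]
eef_rot: [-0.001, 0.896, 0.444, 0.0]
wrist_force: [0.4, -0.3, 0.2]
opening: 1.0
```

{"name": "drive_tool", "arguments": {
  "deltas": [
    {"slide": [0,0,0],"delta_rot": [0,0,-0.0374],"hand": 1},
    {"slide": [0,0,0],"delta_rot": [0,0,-0.0374],"hand": 1},
    {"slide": [0,0,0],"delta_rot": [0,0,-0.0374],"hand": 1},
    {"slide": [0,0,0],"delta_rot": [0,0,-0.0374],"hand": 1},
    {"slide": [0,0,0],"delta_rot": [0,0,-0.0374],"hand": 1}
  ]
}}

```text
time_s: 1.35
eef_pos: [0.1851, -0.544, 0.2004]
eef_rot: [-0.0, 0.729, 0.684, 0.0]
wrist_force: [0.2, 0.5, 0.5]
opening: 0.999
```

```bash
cat >> h.py <<'E'
from scipy.spatial.transform import Rotation as Ro
def st(o):
    w,x,y,z=o["eef_rot"]; return np.array(o["eef_pos"]),Ro.from_quat([x,y,z,w])
def go(o,target=None,yaw=None):
    p,R=st(o); X=R.as_matrix()
    print("t",round(o["time_s"],2),"p",p.round(4),"yaw",np.degrees(np.arctan2(X[1,0],X[0,0])).round(2),"tilt",np.degrees(X[:2,2]).round(2),"F",np.round(o["wrist_force"],2),"T",np.round(o["torque"],2),"op",round(o["opening"],3),"q",np.round(o["q"],2))
    if target is not None:
        print("slide units (total)",(X.T@(np.array(target)-p)/.05).round(3))
    if yaw is not None:
        y=np.radians(yaw); G=np.array([[np.cos(y),np.sin(y),0],[np.sin(y),-np.cos(y),0],[0,0,-1]])
        print("rot units",(Ro.from_matrix(X.T@G).as_rotvec()/np.pi).round(4))
E
python3 - <<'E'
from h import *
from bench import ctrl
go(ctrl.get_obs(),(.47,.277,.2),86.2)
E
```

```text
t 1.35 p [ 0.1851 -0.544   0.2004] yaw 86.32 tilt [-0.01  0.06] F [0.25 0.46 0.49] T [0.02 0.   0.05] op 0.999 q [-1.45  0.18  1.61  0.    1.35 -1.39]
slide units (total) [16.752  4.633  0.026]
rot units [-0.0001 -0.0003  0.0007]
```

{"name": "drive_tool", "arguments": {
  "deltas": [
    {"slide": [0.83,0.45,0],"delta_rot": [0,0,0],"hand": 1},
    {"slide": [0.83,0.45,0],"delta_rot": [0,0,0],"hand": 1},
    {"slide": [0.83,0.45,0],"delta_rot": [0,0,0],"hand": 1},
    {"slide": [0.83,0.45,0],"delta_rot": [0,0,0],"hand": 1},
    {"slide": [0.83,0.45,0],"delta_rot": [0,0,0],"hand": 1}
  ]
}}

```text
time_s: 1.98
eef_pos: [0.312, -0.3434, 0.2006]
eef_rot: [-0.0, 0.731, 0.683, 0.0]
wrist_force: [0.8, -0.3, 0.6]
opening: 1.004
```

{"name": "drive_tool", "arguments": {
  "deltas": [
    {"slide": [0.83,0.35,0],"delta_rot": [0,0,0],"hand": 1},
    {"slide": [0.83,0.35,0],"delta_rot": [0,0,0],"hand": 1},
    {"slide": [0.83,0.35,0],"delta_rot": [0,0,0],"hand": 1},
    {"slide": [0.83,0.35,0],"delta_rot": [0,0,0],"hand": 1},
    {"slide": [0.83,0.35,0],"delta_rot": [0,0,0],"hand": 1}
  ]
}}

```text
time_s: 2.6
eef_pos: [0.4132, -0.1424, 0.2008]
eef_rot: [-0.0, 0.731, 0.683, 0.0]
wrist_force: [0.7, -0.3, 0.7]
opening: 1.001
```

{"name": "drive_tool", "arguments": {
  "deltas": [
    {"slide": [0.83,0.1,0],"delta_rot": [0,0,0],"hand": 1},
    {"slide": [0.83,0.1,0],"delta_rot": [0,0,0],"hand": 1},
    {"slide": [0.83,0.1,0],"delta_rot": [0,0,0],"hand": 1},
    {"slide": [0.83,0.1,0],"delta_rot": [0,0,0],"hand": 1},
    {"slide": [0.83,0.1,0],"delta_rot": [0,0,0],"hand": 1}
  ]
}}

```text
time_s: 3.22
eef_pos: [0.4518, 0.0628, 0.2008]
eef_rot: [-0.0, 0.731, 0.683, -0.0]
wrist_force: [0.6, -0.6, -0.2]
opening: 0.998
```

Run:
```python
from h import *
from bench import ctrl
go(ctrl.get_obs(),(.47,.277,.2),86.2)
```

```text
t 3.23 p [0.4518 0.0628 0.2008] yaw 86.1 tilt [-0.02 -0.  ] F [ 0.62 -0.64 -0.18] T [-0.01 -0.02 -0.07] op 0.998 q [-0.12 -0.09  1.89 -0.    1.34 -0.06]
slide units (total) [4.299 0.073 0.015]
rot units [-0.0001  0.     -0.0005]
```

{"name": "drive_tool", "arguments": {
  "deltas": [
    {"slide": [0.86,0.015,0],"delta_rot": [0,0,0],"hand": 1},
    {"slide": [0.86,0.015,0],"delta_rot": [0,0,0],"hand": 1},
    {"slide": [0.86,0.015,0],"delta_rot": [0,0,0],"hand": 1},
    {"slide": [0.86,0.015,0],"delta_rot": [0,0,0],"hand": 1},
    {"slide": [0.86,0.015,0],"delta_rot": [0,0,0],"hand": 1}
  ]
}}

```text
time_s: 3.85
eef_pos: [0.47, 0.277, 0.2006]
eef_rot: [-0.0, 0.731, 0.683, -0.0]
wrist_force: [1.2, 0.2, 0.1]
opening: 1.0
```

{"name": "drive_tool", "arguments": {
  "deltas": [
    {"slide": [0,0,0.5],"delta_rot": [0,0,0],"hand": 1},
    {"slide": [0,0,0.5],"delta_rot": [0,0,0],"hand": 1},
    {"slide": [0,0,0.5],"delta_rot": [0,0,0],"hand": 1},
    {"slide": [0,0,0.5],"delta_rot": [0,0,0],"hand": 1},
    {"slide": [0,0,0.3],"delta_rot": [0,0,0],"hand": 1}
  ]
}}

```text
time_s: 4.47
eef_pos: [0.4693, 0.2753, 0.0843]
eef_rot: [-0.001, 0.731, 0.683, -0.001]
wrist_force: [0.2, 0.1, 0.3]
opening: 0.999
```

```bash
cat >> h.py <<'E'
def snap(ctrl,n,box,f,name):
    import pickle
    c=ctrl.camera(n); pickle.dump(c,open(name+".pkl","wb")); x0,y0,x1,y1=box
    cv2.imwrite(f"pics/{name}.png",cv2.resize(c["frame"][y0:y1,x0:x1,::-1],None,fx=f,fy=f,interpolation=cv2.INTER_CUBIC)); return c
E
python3 - <<'E'
from h import *
from bench import ctrl
go(ctrl.get_obs(),(.47,.277,.013),86.2)
snap(ctrl,"scene",(200,180,400,330),4,"s1")
E
```

```text
t 4.47 p [0.4693 0.2753 0.0843] yaw 86.11 tilt [-0.13 -0.04] F [0.25 0.05 0.31] T [-0.05  0.04  0.05] op 0.999 q [0.31 0.25 1.78 0.   1.11 0.38]
slide units (total) [0.036 0.016 1.426]
rot units [-0.0007  0.0003 -0.0005]
```

View pics/s1.png

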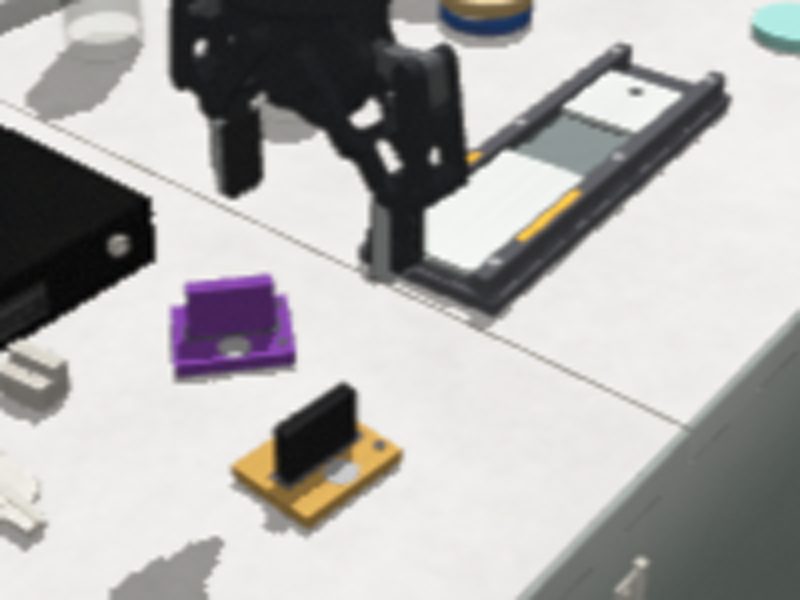

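Run:
```python
from h import *
import pickle
for n in("scene","top"):
    c=pickle.load(open(n+"0.pkl","rb"))
    for X in((.4693,.2753,.0843),(.4693,.2753,.0973),(.47,.277,.036)):
        p=c["mtx"]@(c["R"]@np.array(X)+c["t"]); p=p[:2]/p[2]; print(n,X,p.round(1),((p-[200,180])*4).round())
```

```text
scene (0.4693, 0.2753, 0.0843) [279.5 259.2] [318. 317.]
scene (0.4693, 0.2753, 0.0973) [279.3 253. ] [317. 292.]
scene (0.47, 0.277, 0.036) [279.4 281.5] [318. 406.]
top (0.4693, 0.2753, 0.0843) [208.6 231. ] [ 34. 204.]
top (0.4693, 0.2753, 0.0973) [207.3 231.2] [ 29. 205.]
top (0.47, 0.277, 0.036) [212.5 229.9] [ 50. 200.]
```

{"name": "drive_tool", "arguments": {
  "deltas": [
    {"slide": [0.03,0.016,0.3],"delta_rot": [0,0,0],"hand": 0.55},
    {"slide": [0,0,0.3],"delta_rot": [0,0,0],"hand": 0.55},
    {"slide": [0,0,0.2],"delta_rot": [0,0,0],"hand": 0.55},
    {"slide": [0,0,0],"delta_rot": [0,0,0],"hand": 0.55},
    {"slide": [0,0,0],"delta_rot": [0,0,0],"hand": 0.55}
  ]
}}

```text
time_s: 5.15
eef_pos: [0.4716, 0.2772, 0.0463]
eef_rot: [0.0, 0.731, 0.683, 0.0]
wrist_force: [-0.1, -0.3, -0.2]
opening: 0.551
```

Run:
```python
from h import *
from bench import ctrl
go(ctrl.get_obs(),(.47,.277,.013),86.2)
snap(ctrl,"scene",(200,180,400,330),4,"s2")
snap(ctrl,"top",(160,150,360,300),4,"t2")
```

```text
t 5.15 p [0.4716 0.2772 0.0463] yaw 86.1 tilt [0.03 0.01] F [-0.12 -0.32 -0.21] T [ 0.01  0.01 -0.02] op 0.551 q [0.31 0.31 1.79 0.   1.04 0.38]
slide units (total) [-0.006 -0.031  0.667]
rot units [ 0.0002 -0.0001 -0.0005]
```

View pics/s2.png

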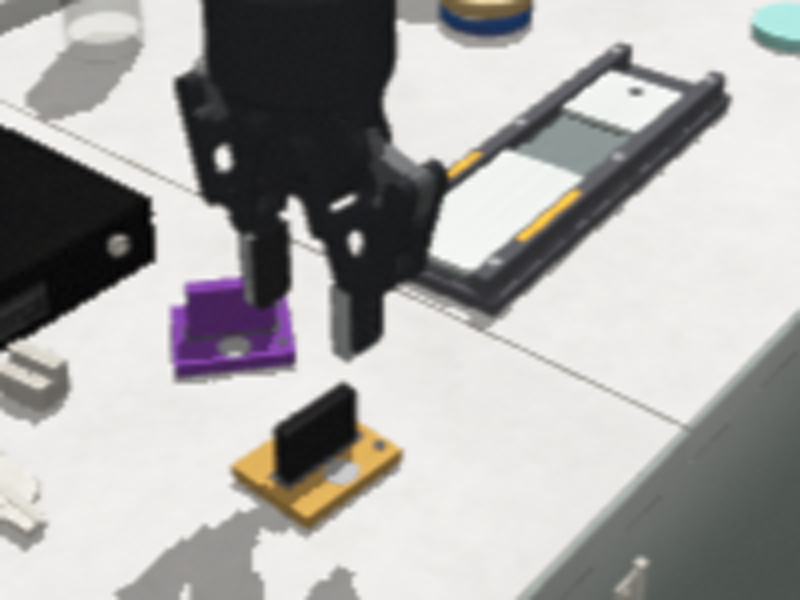

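View pics/t2.png

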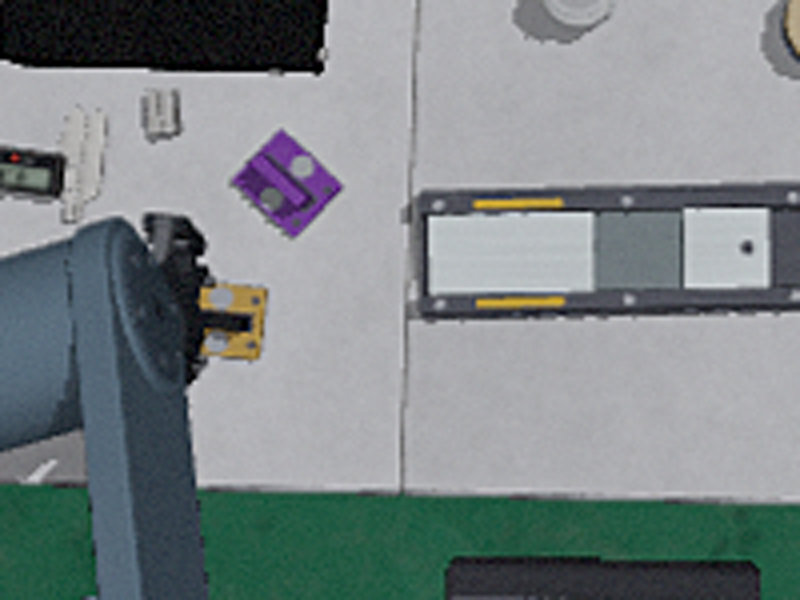

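Run:
```python
from h import *
import pickle
c=pickle.load(open("scene0.pkl","rb"))
def pr(X):
    p=c["mtx"]@(c["R"]@np.array(X)+c["t"]); p=p[:2]/p[2]; return ((p-[200,180])*4).round()
for (x,y,z,w) in((.4693,.2753,.0973,.0425),(.4716,.2772,.052,.0235)):
    for s in(1,-1):
        for t in (0,.012):
            for h in(-.011,.011): print(s,t,h,pr((x+s*(w+t),y+h,z)))
```

```text
1 0 -0.011 [262. 245.]
1 0 0.011 [227. 268.]
1 0.012 -0.011 [243. 236.]
1 0.012 0.011 [207. 258.]
-1 0 -0.011 [411. 317.]
-1 0 0.011 [377. 343.]
-1 0.012 -0.011 [434. 328.]
-1 0.012 0.011 [400. 354.]
1 0 -0.011 [291. 343.]
1 0 0.011 [257. 368.]
1 0.012 -0.011 [272. 333.]
1 0.012 0.011 [237. 357.]
-1 0 -0.011 [371. 385.]
-1 0 0.011 [337. 411.]
-1 0.012 -0.011 [392. 396.]
-1 0.012 0.011 [359. 423.]
```

Run:
```python
from h import *
import pickle
c=pickle.load(open("t2.pkl","rb"))
def pr(X):
    p=c["mtx"]@(c["R"]@np.array(X)+c["t"]); p=p[:2]/p[2]; return ((p-[180,190])*10).round()
x,y,z,w=.4716,.2772,.052,.0235
for s in(1,-1):
    for t in (0,.012):
        for h in(-.011,.011): print(s,t,h,pr((x+s*(w+t),y+h,z)))
im=cv2.resize(c["frame"][190:250,180:240,::-1],None,fx=10,fy=10,interpolation=cv2.INTER_CUBIC)
im=np.clip(im.astype(float)*1.8,0,255).astype(np.uint8)
cv2.imwrite("pics/t2z.png",im)
```

```text
1 0 -0.011 [354. 309.]
1 0 0.011 [271. 307.]
1 0.012 -0.011 [356. 264.]
1 0.012 0.011 [273. 262.]
-1 0 -0.011 [348. 485.]
-1 0 0.011 [265. 483.]
-1 0.012 -0.011 [346. 530.]
-1 0.012 0.011 [263. 528.]
```

View pics/t2z.png

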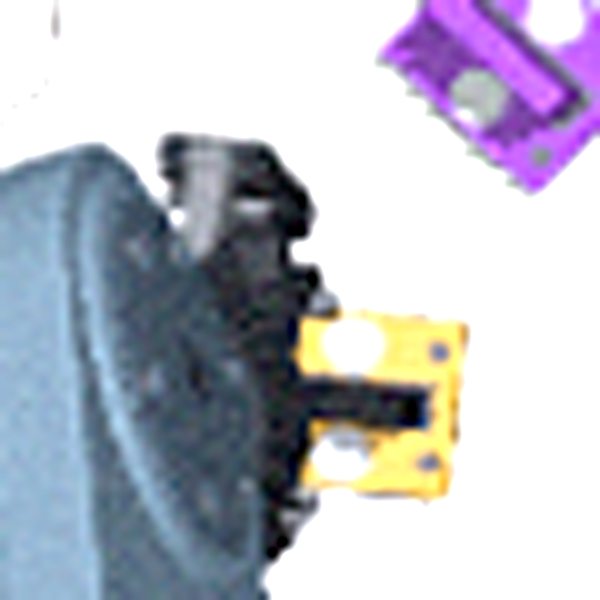

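{"name": "drive_tool", "arguments": {
  "deltas": [
    {"slide": [0,-0.025,0.2],"delta_rot": [0,0,0],"hand": 0.55},
    {"slide": [0,0,0.2],"delta_rot": [0,0,0],"hand": 0.55},
    {"slide": [0,0,0.1],"delta_rot": [0,0,0],"hand": 0.55},
    {"slide": [0,0,0],"delta_rot": [0,0,0],"hand": 0.55},
    {"slide": [0,0,0],"delta_rot": [0,0,0],"hand": 0.55}
  ]
}}

```text
time_s: 5.88
eef_pos: [0.4701, 0.2772, 0.0211]
eef_rot: [0.0, 0.731, 0.683, 0.0]
wrist_force: [0.7, -1.2, 0.3]
opening: 0.548
```

Run:
```python
from h import *
from bench import ctrl
go(ctrl.get_obs(),(.47,.277,.013),86.2)
snap(ctrl,"scene",(230,230,330,320),6,"s3")
```

```text
t 5.88 p [0.4701 0.2772 0.0211] yaw 86.1 tilt [0.01 0.  ] F [ 0.65 -1.16  0.34] T [-0.07  0.01 -0.1 ] op 0.548 q [0.32 0.35 1.8  0.   0.99 0.38]
slide units (total) [-0.004 -0.003  0.162]
rot units [ 0.0001 -0.     -0.0005]
```

View pics/s3.png

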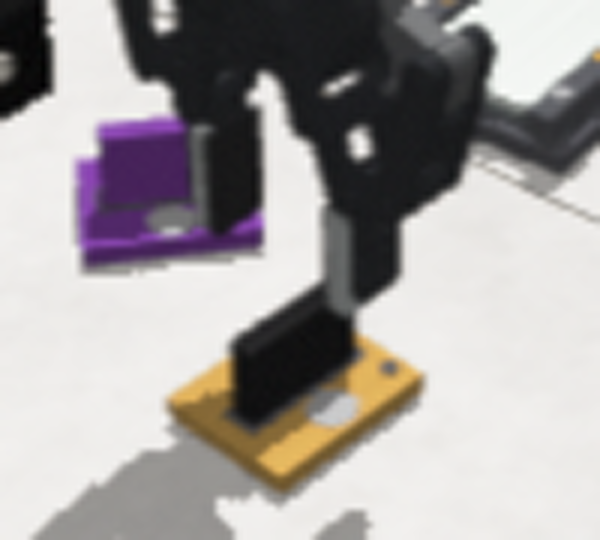

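Run:
```python
from h import *
import pickle
c=pickle.load(open("s3.pkl","rb"))
for z in (.008,.02,.025,.03,.035,.04,.045,.05):
    print(z,[ray(c,[230+u/6,230+v/6],z)[0,:2].round(4) for u,v in((350,314),(398,275),(325,300),(215,235),(262,215))])
```

```text
0.008 [array([0.4783, 0.244 ]), array([0.4787, 0.2202]), array([0.4889, 0.2438]), array([0.5386, 0.2415]), array([0.5338, 0.2243])]
0.02 [array([0.4688, 0.2547]), array([0.4692, 0.2314]), array([0.4791, 0.2545]), array([0.5276, 0.2522]), array([0.5229, 0.2354])]
0.025 [array([0.4648, 0.2591]), array([0.4652, 0.2361]), array([0.4751, 0.2589]), array([0.5231, 0.2567]), array([0.5184, 0.2401])]
0.03 [array([0.4609, 0.2636]), array([0.4613, 0.2408]), array([0.471 , 0.2634]), array([0.5185, 0.2612]), array([0.5138, 0.2447])]
0.035 [array([0.4569, 0.268 ]), array([0.4573, 0.2455]), array([0.4669, 0.2678]), array([0.5139, 0.2656]), array([0.5093, 0.2493])]
0.04 [array([0.4529, 0.2725]), array([0.4533, 0.2502]), array([0.4628, 0.2723]), array([0.5093, 0.2701]), array([0.5048, 0.254 ])]
0.045 [array([0.449 , 0.2769]), array([0.4493, 0.2549]), array([0.4587, 0.2767]), array([0.5047, 0.2746]), array([0.5002, 0.2586])]
0.05 [array([0.445 , 0.2813]), array([0.4454, 0.2595]), array([0.4547, 0.2811]), array([0.5002, 0.279 ]), array([0.4957, 0.2633])]
```

{"name": "drive_tool", "arguments": {
  "deltas": [
    {"slide": [0,0,0.1],"delta_rot": [0,0,0],"hand": 0.4},
    {"slide": [0,0,0.04],"delta_rot": [0,0,0],"hand": 0.3},
    {"slide": [0,0,0],"delta_rot": [0,0,0],"hand": 0.3},
    {"slide": [0,0,0],"delta_rot": [0,0,0],"hand": 0.3},
    {"slide": [0,0,0],"delta_rot": [0,0,0],"hand": 0.3}
  ]
}}

```text
time_s: 6.55
eef_pos: [0.47, 0.2772, 0.0141]
eef_rot: [0.0, 0.731, 0.683, 0.0]
wrist_force: [-0.2, 0.8, -0.5]
opening: 0.299
```

Run:
```python
from h import *
from bench import ctrl
go(ctrl.get_obs(),(.47,.277,.013),86.2)
snap(ctrl,"scene",(230,230,330,320),6,"s4")
```

```text
t 6.55 p [0.47   0.2772 0.0141] yaw 86.1 tilt [0.01 0.  ] F [-0.17  0.79 -0.45] T [0.02 0.01 0.02] op 0.299 q [0.32 0.36 1.81 0.   0.97 0.38]
slide units (total) [-0.004 -0.     0.022]
rot units [ 0.     -0.     -0.0005]
```

View pics/s4.png

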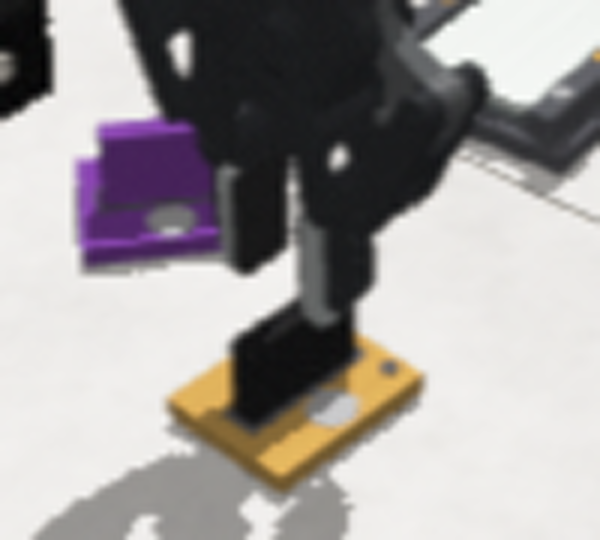

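Run:
```python
from h import *
import pickle
c=pickle.load(open("s4.pkl","rb"))
for z in (.01,.02,.03,.035,.04,.045,.05):
    P=[ray(c,[230+u/6,230+v/6],z)[0,:2] for u,v in((325,322),(370,285),(300,312),(240,272))]
    print(z,[p.round(4) for p in P],"centre",(P[2]+P[3])/2-[0,.011])
print("rib top corners",[ray(c,[230+u/6,230+v/6],.036)[0,:2].round(4) for u,v in((235,345),(250,360))], "rib base",[ray(c,[230+u/6,230+v/6],.008)[0,:2].round(4) for u,v in((250,420),(355,352),(232,405))])
```

```text
0.01 [array([0.4804, 0.2535]), array([0.4809, 0.2313]), array([0.4896, 0.2547]), array([0.5176, 0.252 ])] centre [0.50358308 0.24236071]
0.02 [array([0.4724, 0.2622]), array([0.4729, 0.2405]), array([0.4814, 0.2634]), array([0.5088, 0.2608])] centre [0.49509708 0.25108948]
0.03 [array([0.4643, 0.2709]), array([0.4649, 0.2497]), array([0.4732, 0.2721]), array([0.5   , 0.2695])] centre [0.48661109 0.25981825]
0.035 [array([0.4603, 0.2753]), array([0.4609, 0.2543]), array([0.4691, 0.2765]), array([0.4956, 0.2739])] centre [0.4823681  0.26418264]
0.04 [array([0.4563, 0.2796]), array([0.4569, 0.2589]), array([0.465 , 0.2808]), array([0.4913, 0.2783])] centre [0.4781251  0.26854703]
0.045 [array([0.4523, 0.284 ]), array([0.4529, 0.2635]), array([0.4609, 0.2852]), array([0.4869, 0.2827])] centre [0.47388211 0.27291141]
0.05 [array([0.4483, 0.2884]), array([0.4488, 0.268 ]), array([0.4568, 0.2895]), array([0.4825, 0.287 ])] centre [0.46963911 0.2772758 ]
rib top corners [array([0.4733, 0.2998]), array([0.4655, 0.3019])] rib base [array([0.4703, 0.2983]), array([0.4655, 0.2565]), array([0.4789, 0.2969])]
```

{"name": "drive_tool", "arguments": {
  "deltas": [
    {"slide": [0,0,0],"delta_rot": [0,0,0],"hand": 0.2},
    {"slide": [0,0,0],"delta_rot": [0,0,0],"hand": 0.1},
    {"slide": [0,0,0],"delta_rot": [0,0,0],"hand": 0.05},
    {"slide": [0,0,0],"delta_rot": [0,0,0],"hand": 0.05},
    {"slide": [0,0,0],"delta_rot": [0,0,0],"hand": 0.05}
  ]
}}

```text
time_s: 7.22
eef_pos: [0.47, 0.2771, 0.014]
eef_rot: [0.0, 0.731, 0.683, 0.0]
wrist_force: [-0.2, 0.1, -0.2]
opening: 0.049
```

Run:
```python
from h import *
from bench import ctrl
go(ctrl.get_obs(),(.47,.277,.013),86.2)
snap(ctrl,"scene",(230,230,330,320),6,"s5")
```

```text
t 7.22 p [0.47   0.2771 0.014 ] yaw 86.1 tilt [0. 0.] F [-0.16  0.14 -0.19] T [ 0.02 -0.01  0.02] op 0.049 q [ 0.32  0.36  1.81 -0.    0.97  0.38]
slide units (total) [-0.003  0.001  0.02 ]
rot units [ 0.     -0.     -0.0006]
```

View pics/s5.png

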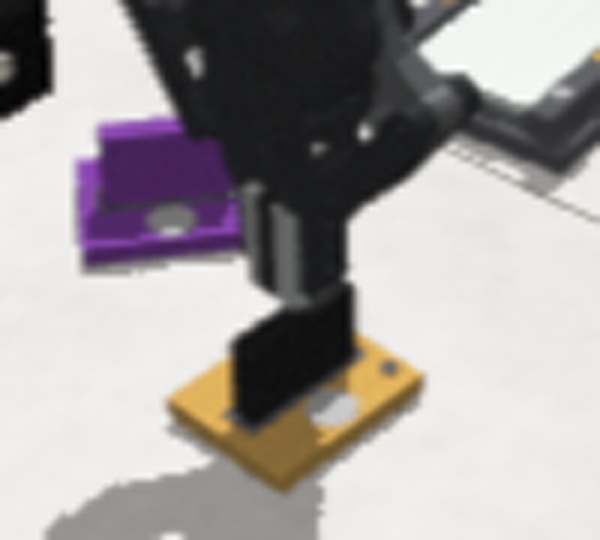

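The fingers shut without touching the rib. Both views put the fingertips over the rib in x and y, but about 36 mm higher than the reported TCP. I'll open and go down in small steps, going by the pictures and the force.

{"name": "drive_tool", "arguments": {
  "deltas": [
    {"slide": [0,0,0],"delta_rot": [0,0,0],"hand": 0.4},
    {"slide": [0,0,0],"delta_rot": [0,0,0],"hand": 0.4},
    {"slide": [0,0,0],"delta_rot": [0,0,0],"hand": 0.4},
    {"slide": [0,0,0.1],"delta_rot": [0,0,0],"hand": 0.4},
    {"slide": [0,0,0.1],"delta_rot": [0,0,0],"hand": 0.4}
  ]
}}

```text
time_s: 7.9
eef_pos: [0.4699, 0.2771, 0.0036]
eef_rot: [-0.0, 0.731, 0.683, -0.0]
wrist_force: [0.6, 0.5, 0.4]
opening: 0.399
```

Run:
```python
from h import *
from bench import ctrl
go(ctrl.get_obs(),(.47,.277,-.022),86.2)
a=snap(ctrl,"scene",(230,230,330,320),6,"s6")
c=snap(ctrl,"top",(180,190,240,250),10,"t6")
im=cv2.imread("pics/t6.png"); cv2.imwrite("pics/t6.png",np.clip(im*1.8,0,255))
```

```text
t 7.9 p [0.4699 0.2771 0.0036] yaw 86.1 tilt [-0.  0.] F [0.6  0.51 0.37] T [-0. -0.  0.] op 0.399 q [0.32 0.38 1.81 0.   0.95 0.38]
slide units (total) [-0.002  0.002  0.512]
rot units [-0.      0.     -0.0006][ WARN:0@2.677] global loadsave.cpp:1063 imwrite_ Unsupported depth image for selected encoder is fallbacked to CV_8U.
```

View pics/s6.png

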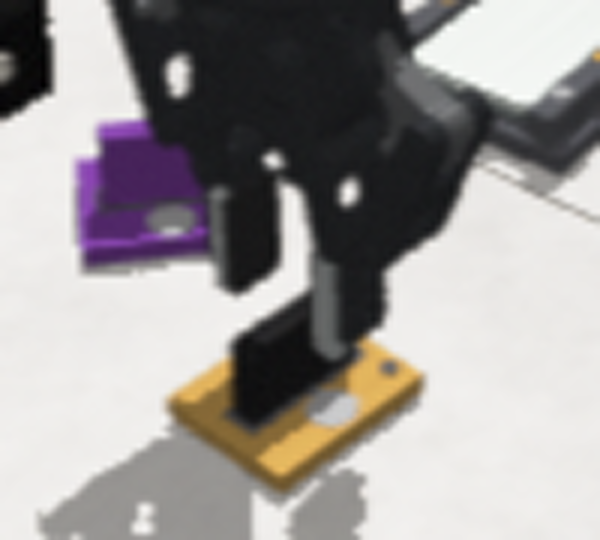

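View pics/t6.png

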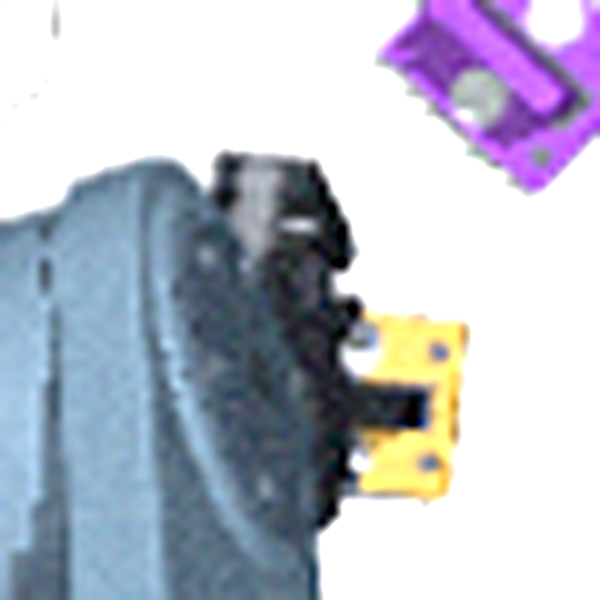

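{"name": "drive_tool", "arguments": {
  "deltas": [
    {"slide": [0,0,0.1],"delta_rot": [0,0,0],"hand": 0.4},
    {"slide": [0,0,0.1],"delta_rot": [0,0,0],"hand": 0.4},
    {"slide": [0,0,0.1],"delta_rot": [0,0,0],"hand": 0.4},
    {"slide": [0,0,0],"delta_rot": [0,0,0],"hand": 0.4},
    {"slide": [0,0,0],"delta_rot": [0,0,0],"hand": 0.4}
  ]
}}

```text
time_s: 8.62
eef_pos: [0.47, 0.2772, -0.011]
eef_rot: [-0.0, 0.731, 0.683, 0.0]
wrist_force: [1.0, 0.2, -0.3]
opening: 0.4
```

Run:
```python
from h import *
from bench import ctrl
go(ctrl.get_obs(),(.47,.277,-.022),86.2)
a=snap(ctrl,"scene",(230,230,330,320),6,"s7")
```

```text
t 8.62 p [ 0.47    0.2772 -0.011 ] yaw 86.1 tilt [0. 0.] F [ 0.96  0.2  -0.29] T [ 0.01  0.03 -0.03] op 0.4 q [0.32 0.41 1.81 0.   0.93 0.38]
slide units (total) [-0.004  0.     0.22 ]
rot units [ 0.     -0.     -0.0005]
```

View pics/s7.png

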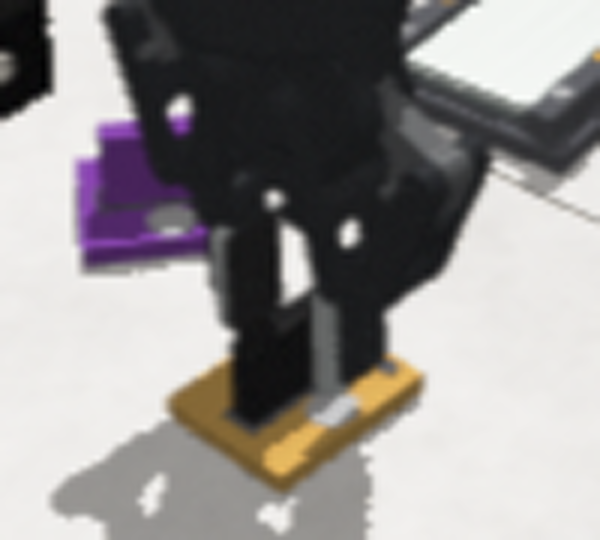

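{"name": "drive_tool", "arguments": {
  "deltas": [
    {"slide": [0,0,0.08],"delta_rot": [0,0,0],"hand": 0.4},
    {"slide": [0,0,0.08],"delta_rot": [0,0,0],"hand": 0.4},
    {"slide": [0,0,0],"delta_rot": [0,0,0],"hand": 0.4},
    {"slide": [0,0,0],"delta_rot": [0,0,0],"hand": 0.4},
    {"slide": [0,0,0],"delta_rot": [0,0,0],"hand": 0.4}
  ]
}}

```text
time_s: 9.3
eef_pos: [0.4701, 0.2772, -0.0189]
eef_rot: [0.0, 0.731, 0.683, 0.0]
wrist_force: [-0.3, 0.0, 1.1]
opening: 0.401
```

Run:
```python
from h import *
from bench import ctrl
go(ctrl.get_obs(),(.47,.277,-.022),86.2)
a=snap(ctrl,"scene",(230,230,330,320),6,"s8")
```

```text
t 9.3 p [ 0.4701  0.2772 -0.0189] yaw 86.1 tilt [0.01 0.  ] F [-0.25  0.04  1.08] T [ 0.03 -0.03  0.01] op 0.401 q [0.32 0.42 1.81 0.   0.91 0.38]
slide units (total) [-0.004 -0.001  0.062]
rot units [ 0.0001 -0.     -0.0005]
```

View pics/s8.png

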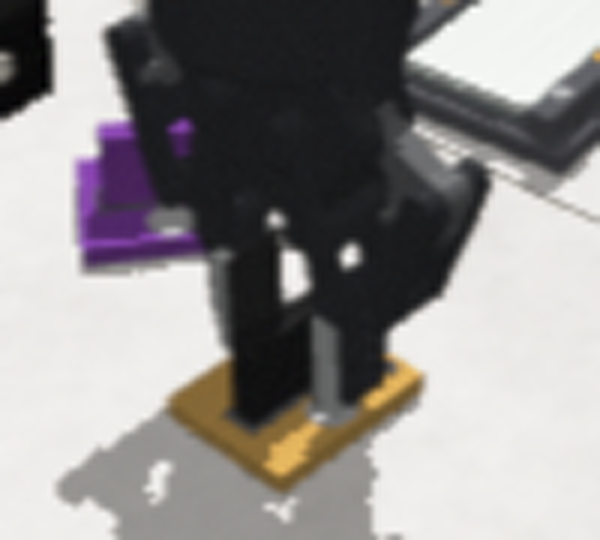

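{"name": "drive_tool", "arguments": {
  "deltas": [
    {"slide": [0,0,0],"delta_rot": [0,0,0],"hand": 0.25},
    {"slide": [0,0,0],"delta_rot": [0,0,0],"hand": 0.15},
    {"slide": [0,0,0],"delta_rot": [0,0,0],"hand": 0},
    {"slide": [0,0,0],"delta_rot": [0,0,0],"hand": 0},
    {"slide": [0,0,0],"delta_rot": [0,0,0],"hand": 0}
  ]
}}

```text
time_s: 9.98
eef_pos: [0.47, 0.2772, -0.0189]
eef_rot: [0.0, 0.731, 0.683, 0.0]
wrist_force: [-0.8, -0.3, 2.5]
opening: 0.101
```

Run:
```python
from h import *
from bench import ctrl
go(ctrl.get_obs(),(.47,.277,-.022),86.2)
a=snap(ctrl,"scene",(230,230,330,320),6,"s9")
```

```text
t 9.97 p [ 0.47    0.2772 -0.0189] yaw 86.11 tilt [ 0.01 -0.  ] F [-0.76 -0.27  2.52] T [-0.11  0.17  0.01] op 0.101 q [ 0.32  0.42  1.81 -0.    0.91  0.38]
slide units (total) [-0.003 -0.     0.063]
rot units [ 0.     -0.     -0.0005]
```

View pics/s9.png

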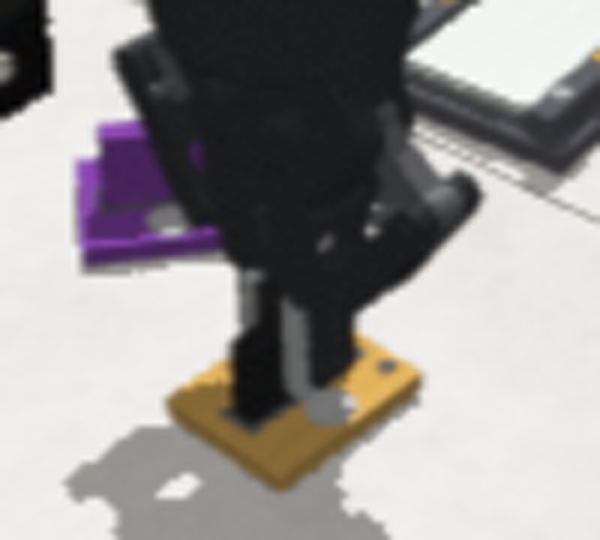

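{"name": "drive_tool", "arguments": {
  "deltas": [
    {"slide": [0,0,-0.1],"delta_rot": [0,0,0],"hand": 0},
    {"slide": [0,0,-0.4],"delta_rot": [0,0,0],"hand": 0},
    {"slide": [0,0,-0.6],"delta_rot": [0,0,0],"hand": 0},
    {"slide": [0,0,-0.5],"delta_rot": [0,0,0],"hand": 0},
    {"slide": [0,0,0],"delta_rot": [0,0,0],"hand": 0}
  ]
}}

```text
time_s: 10.65
eef_pos: [0.4716, 0.2777, 0.0628]
eef_rot: [0.001, 0.731, 0.683, 0.002]
wrist_force: [-0.6, 0.5, -2.7]
opening: 0.102
```

Run:
```python
from h import *
from bench import ctrl
go(ctrl.get_obs(),(.523,.0715,.06),92.5)
a=snap(ctrl,"scene",(200,180,400,330),4,"s10")
c=snap(ctrl,"top",(160,170,260,260),7,"t10")
```

```text
t 10.65 p [0.4716 0.2777 0.0628] yaw 86.1 tilt [0.23 0.08] F [-0.57  0.53 -2.75] T [0.04 0.02 0.02] op 0.102 q [0.32 0.28 1.79 0.   1.07 0.38]
slide units (total) [-4.045  1.306  0.055]
rot units [ 0.0013 -0.0005 -0.0355]
```

View pics/s10.png

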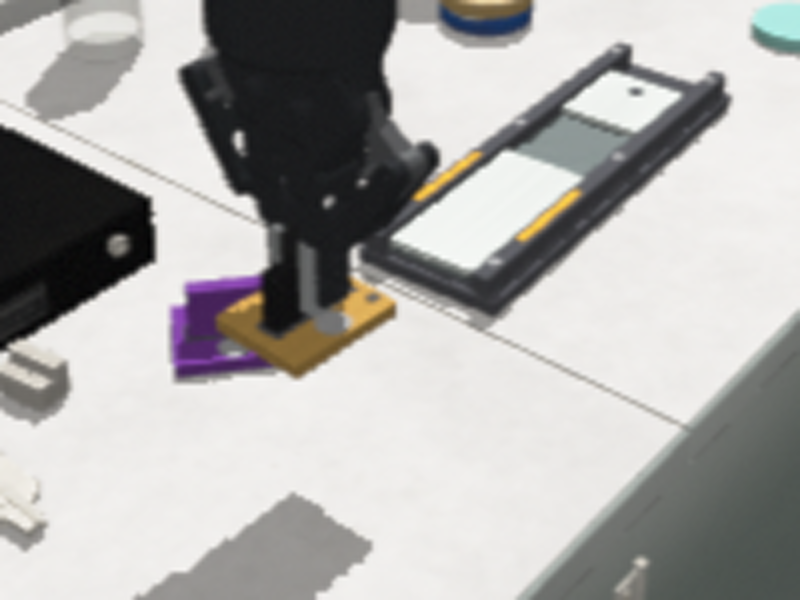

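View pics/t10.png

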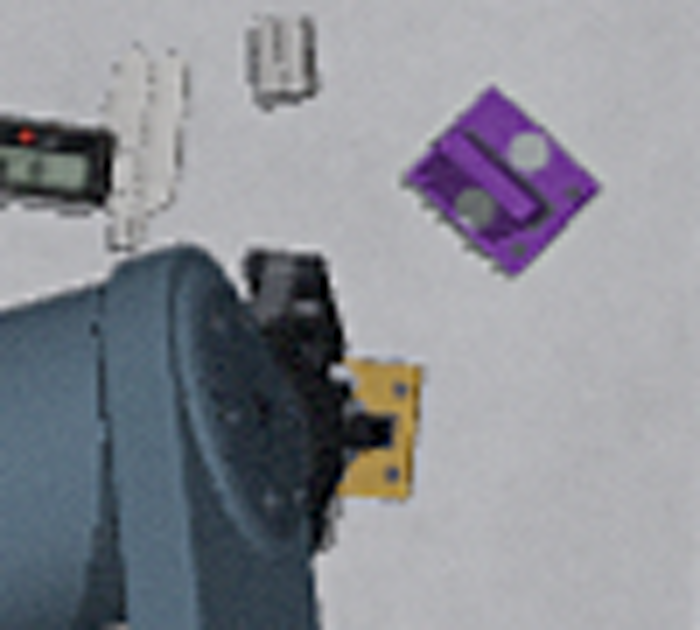

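{"name": "drive_tool", "arguments": {
  "deltas": [
    {"slide": [-0.6,0.2,0],"delta_rot": [0,0,-0.0118],"hand": 0},
    {"slide": [-0.6,0.2,0],"delta_rot": [0,0,-0.0118],"hand": 0},
    {"slide": [-0.6,0.2,0],"delta_rot": [0,0,-0.0119],"hand": 0},
    {"slide": [-0.6,0.2,0],"delta_rot": [0,0,0],"hand": 0},
    {"slide": [-0.6,0.2,0],"delta_rot": [0,0,0],"hand": 0}
  ]
}}

```text
time_s: 11.38
eef_pos: [0.5186, 0.1262, 0.0591]
eef_rot: [-0.001, 0.692, 0.722, -0.001]
wrist_force: [-0.3, -0.3, -2.2]
opening: 0.101
```

Run:
```python
from h import *
from bench import ctrl
go(ctrl.get_obs(),(.523,.0715,.06),92.5)
```

```text
t 11.38 p [0.5186 0.1262 0.0591] yaw 92.49 tilt [-0.18  0.  ] F [-0.31 -0.31 -2.23] T [-0.01 -0.04  0.01] op 0.101 q [ 0.02  0.27  1.82  0.    1.06 -0.03]
slide units (total) [-1.097  0.041 -0.019]
rot units [-0.001  -0.     -0.0001]
```

{"name": "drive_tool", "arguments": {
  "deltas": [
    {"slide": [-0.36,0.0,0],"delta_rot": [0,0,0],"hand": 0},
    {"slide": [-0.36,0.0,0],"delta_rot": [0,0,0],"hand": 0},
    {"slide": [-0.36,0.03,0],"delta_rot": [0,0,0],"hand": 0},
    {"slide": [0,0,0.4],"delta_rot": [0,0,0],"hand": 0},
    {"slide": [0,0,0],"delta_rot": [0,0,0],"hand": 0}
  ]
}}

```text
time_s: 12.0
eef_pos: [0.5219, 0.0732, 0.0396]
eef_rot: [-0.001, 0.692, 0.722, -0.001]
wrist_force: [-0.9, 0.1, -2.3]
opening: 0.105
```

Run:
```python
from h import *
from bench import ctrl
go(ctrl.get_obs(),(.523,.0715,.002),92.5)
a=snap(ctrl,"scene",(270,160,420,270),5,"s11")
c=snap(ctrl,"top",(240,170,340,250),7,"t11")
```

```text
t 12.0 p [0.5219 0.0732 0.0396] yaw 92.48 tilt [-0.2   0.02] F [-0.87  0.12 -2.28] T [0.01 0.01 0.02] op 0.105 q [-0.09  0.29  1.84  0.    1.02 -0.13]
slide units (total) [-0.035  0.023  0.753]
rot units [-0.0011 -0.0002 -0.0001]
```

View pics/s11.png

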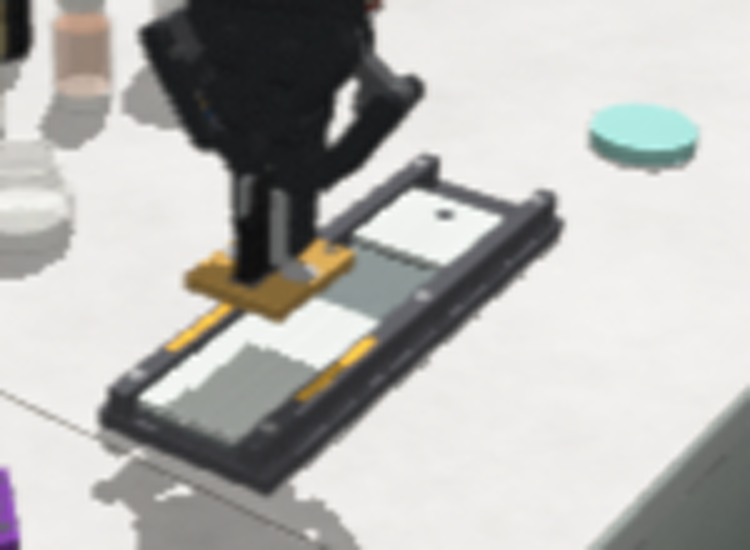

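View pics/t11.png

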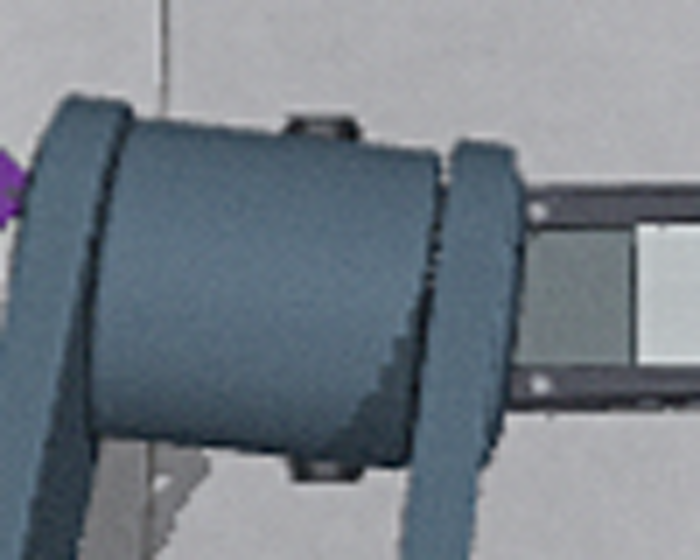

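Run:
```python
from h import *
import pickle
c=pickle.load(open("s11.pkl","rb"))
im=cv2.resize(c["frame"][200:235,300:350,::-1],None,fx=14,fy=14,interpolation=cv2.INTER_CUBIC)
cv2.imwrite("pics/s11z.png",im)
```

```text
(no output)
```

View pics/s11z.png

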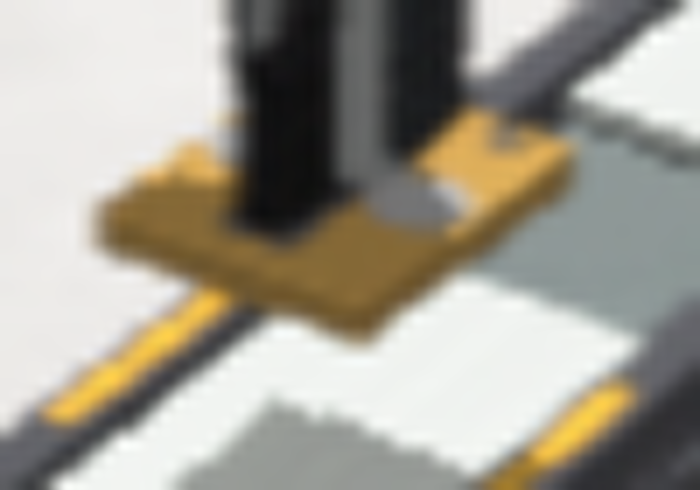

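Run:
```python
from h import *
import pickle
c=pickle.load(open("s11.pkl","rb"))
f=lambda u,v:(300+(u+.5)/14-.5,200+(v+.5)/14-.5)
for nm,z,pts in(("top",.0665,((98,208),(362,310),(573,150))),("bot",.0585,((98,240),(365,340),(573,182)))):
    P=np.array([ray(c,f(*p),z)[0,:2] for p in pts]); print(nm,P.round(4),"cen",(P[0]+P[2])/2,"len",np.linalg.norm(P[1]-P[0]),np.linalg.norm(P[2]-P[1]), "yaw",np.degrees(np.arctan2(*(P[1]-P[2])[::-1])))
```

```text
top [[0.5463 0.1043]
 [0.4971 0.1032]
 [0.4996 0.0441]] cen [0.52293857 0.07422461] len 0.0491710224294277 0.05911410758959298 yaw 92.35365185692581
bot [[0.5487 0.1013]
 [0.4993 0.0992]
 [0.5015 0.0407]] cen [0.52508231 0.07102059] len 0.049474620219135707 0.05847584791531064 yaw 92.14440548083421
```

{"name": "drive_tool", "arguments": {
  "deltas": [
    {"slide": [-0.03,0,0.2],"delta_rot": [-0.001,0,0],"hand": 0},
    {"slide": [0,0,0.2],"delta_rot": [0,0,0],"hand": 0},
    {"slide": [0,0,0.17],"delta_rot": [0,0,0],"hand": 0},
    {"slide": [0,0,0.06],"delta_rot": [0,0,0],"hand": 0},
    {"slide": [0,0,0],"delta_rot": [0,0,0],"hand": 0}
  ]
}}

```text
time_s: 12.72
eef_pos: [0.5235, 0.0719, 0.0091]
eef_rot: [0.001, 0.692, 0.722, 0.001]
wrist_force: [-0.2, 0.1, -3.3]
opening: 0.103
```

Run:
```python
from h import *
from bench import ctrl
go(ctrl.get_obs(),(.522,.0715,-.001),92.4)
c=snap(ctrl,"scene",(290,190,360,250),10,"s12")
```

```text
t 12.72 p [0.5235 0.0719 0.0091] yaw 92.49 tilt [0.14 0.01] F [-0.22  0.07 -3.29] T [ 0.01 -0.02 -0.04] op 0.103 q [-0.09  0.34  1.85  0.    0.95 -0.13]
slide units (total) [-0.007 -0.031  0.203]
rot units [ 0.0008 -0.      0.0005]
```

View pics/s12.png

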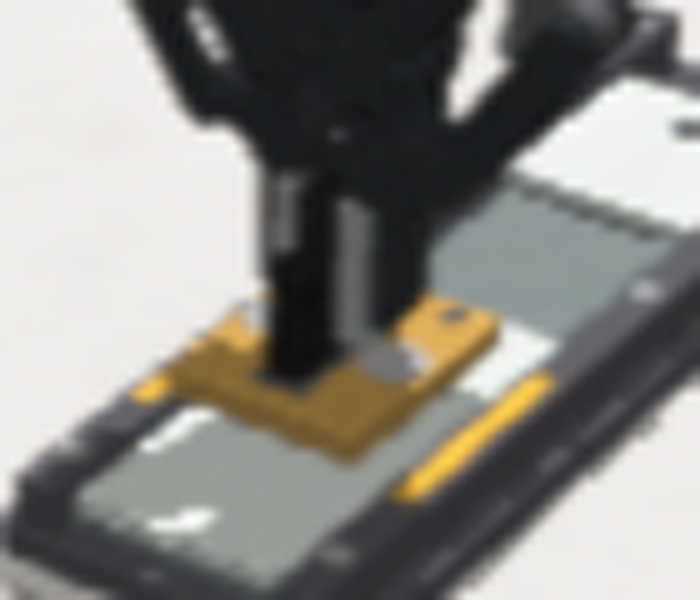

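{"name": "drive_tool", "arguments": {
  "deltas": [
    {"slide": [-0.005,-0.025,0.04],"delta_rot": [0.0006,0,0.0005],"hand": 0},
    {"slide": [0,0,0.04],"delta_rot": [0,0,0],"hand": 0},
    {"slide": [0,0,0.04],"delta_rot": [0,0,0],"hand": 0},
    {"slide": [0,0,0],"delta_rot": [0,0,0],"hand": 0},
    {"slide": [0,0,0],"delta_rot": [0,0,0],"hand": 0}
  ]
}}

```text
time_s: 13.4
eef_pos: [0.5225, 0.0716, 0.0035]
eef_rot: [0.0, 0.692, 0.722, 0.0]
wrist_force: [-0.4, -0.3, -2.0]
opening: 0.102
```

Run:
```python
from h import *
from bench import ctrl
go(ctrl.get_obs(),(.522,.0715,-.001),92.4)
c=snap(ctrl,"scene",(290,190,360,250),10,"s13")
```

```text
t 13.4 p [0.5225 0.0716 0.0035] yaw 92.4 tilt [0.08 0.01] F [-0.38 -0.3  -2.04] T [-0.01  0.01  0.01] op 0.102 q [-0.09  0.35  1.86  0.    0.94 -0.13]
slide units (total) [-0.001 -0.011  0.09 ]
rot units [ 0.0004 -0.      0.    ]
```

View pics/s13.png

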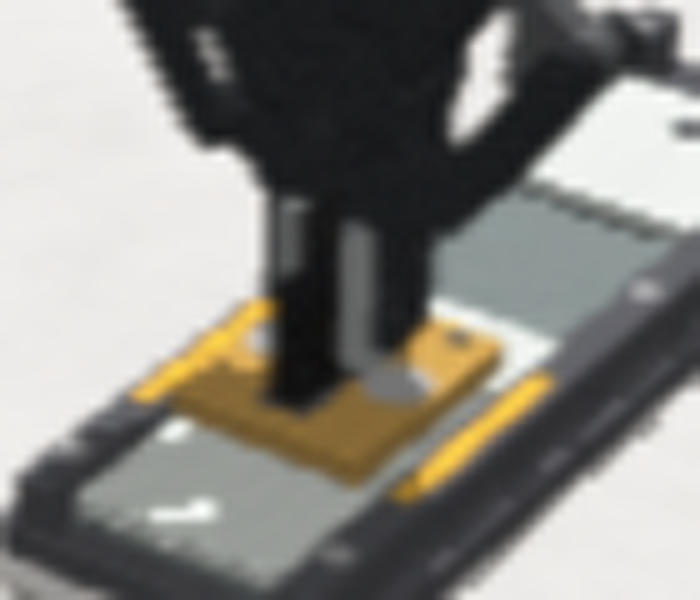

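{"name": "drive_tool", "arguments": {
  "deltas": [
    {"slide": [0,-0.005,0.02],"delta_rot": [0,0,0],"hand": 0},
    {"slide": [0,0,0.02],"delta_rot": [0,0,0],"hand": 0},
    {"slide": [0,0,0.02],"delta_rot": [0,0,0],"hand": 0},
    {"slide": [0,0,0],"delta_rot": [0,0,0],"hand": 0},
    {"slide": [0,0,0],"delta_rot": [0,0,0],"hand": 0}
  ]
}}

```text
time_s: 14.08
eef_pos: [0.5223, 0.0715, 0.0005]
eef_rot: [0.0, 0.692, 0.722, 0.0]
wrist_force: [0.1, 0.0, -2.0]
opening: 0.101
```

{"name": "drive_tool", "arguments": {
  "deltas": [
    {"slide": [0,0,0.01],"delta_rot": [0,0,0],"hand": 0},
    {"slide": [0,0,0],"delta_rot": [0,0,0],"hand": 0},
    {"slide": [0,0,0.01],"delta_rot": [0,0,0],"hand": 0},
    {"slide": [0,0,0],"delta_rot": [0,0,0],"hand": 0},
    {"slide": [0,0,0],"delta_rot": [0,0,0],"hand": 0}
  ]
}}

```text
time_s: 14.7
eef_pos: [0.5222, 0.0715, -0.0005]
eef_rot: [0.0, 0.692, 0.722, 0.0]
wrist_force: [-0.1, -0.6, -2.5]
opening: 0.106
```

Run:
```python
from h import *
from bench import ctrl
go(ctrl.get_obs(),(.522,.0715,-.001),92.4)
c=snap(ctrl,"scene",(290,190,360,250),10,"s14")
```

```text
t 14.7 p [ 5.222e-01  7.150e-02 -5.000e-04] yaw 92.4 tilt [0.07 0.  ] F [-0.06 -0.55 -2.53] T [0.01 0.01 0.01] op 0.106 q [-0.09  0.35  1.86  0.    0.93 -0.13]
slide units (total) [-0.001 -0.004  0.009]
rot units [ 0.0004 -0.      0.    ]
```

View pics/s14.png

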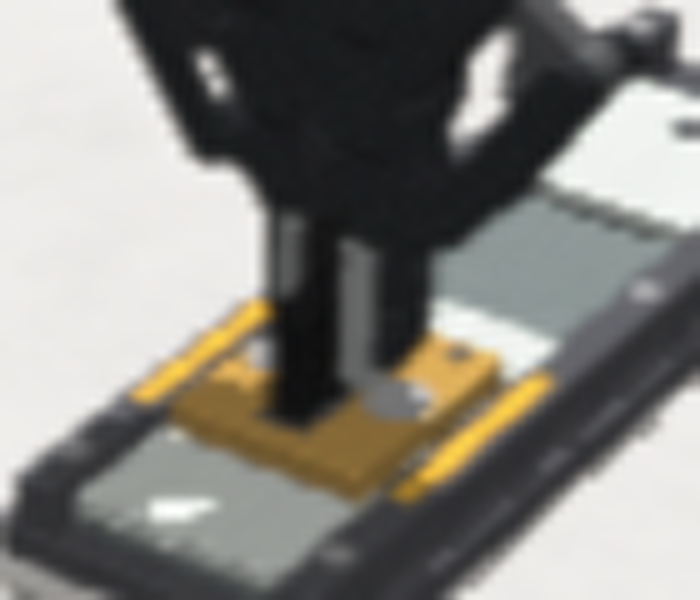

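Not touching yet. I'll go down in half-millimetre steps.

{"name": "drive_tool", "arguments": {
  "deltas": [
    {"slide": [0,0,0.01],"delta_rot": [0,0,0],"hand": 0},
    {"slide": [0,0,0.01],"delta_rot": [0,0,0],"hand": 0},
    {"slide": [0,0,0],"delta_rot": [0,0,0],"hand": 0},
    {"slide": [0,0,0],"delta_rot": [0,0,0],"hand": 0},
    {"slide": [0,0,0],"delta_rot": [0,0,0],"hand": 0}
  ]
}}

```text
time_s: 15.38
eef_pos: [0.5224, 0.0715, -0.0013]
eef_rot: [0.001, 0.692, 0.722, 0.001]
wrist_force: [-3.0, -0.1, 4.5]
opening: 0.098
```

{"name": "drive_tool", "arguments": {
  "deltas": [
    {"slide": [0,0,0.01],"delta_rot": [0,0,0],"hand": 0},
    {"slide": [0,0,0],"delta_rot": [0,0,0],"hand": 0},
    {"slide": [0,0,0],"delta_rot": [0,0,0],"hand": 0},
    {"slide": [0,0,0],"delta_rot": [0,0,0],"hand": 0},
    {"slide": [0,0,0],"delta_rot": [0,0,0],"hand": 0}
  ]
}}

```text
time_s: 16.0
eef_pos: [0.5224, 0.0715, -0.0018]
eef_rot: [0.001, 0.692, 0.722, 0.001]
wrist_force: [-3.7, 0.0, 6.5]
opening: 0.105
```

Run:
```python
from h import *
from bench import ctrl
go(ctrl.get_obs(),(.522,.0715,-.001),92.4)
c=snap(ctrl,"scene",(290,190,360,250),10,"s15")
```

```text
t 16.0 p [ 0.5224  0.0715 -0.0018] yaw 92.4 tilt [0.08 0.  ] F [-3.67  0.02  6.49] T [-0.03  0.54  0.05] op 0.105 q [-0.09  0.36  1.86  0.    0.93 -0.13]
slide units (total) [ 0.    -0.007 -0.015]
rot units [0.0005 0.     0.    ]
```

View pics/s15.png

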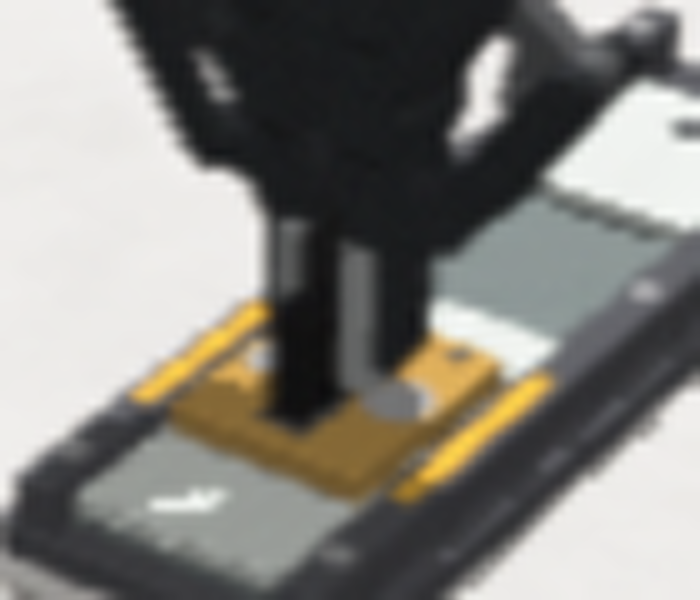

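Run:
```python
from h import *
import pickle
c=pickle.load(open("s15.pkl","rb"))
im=cv2.resize(c["frame"][215:243,302:347,::-1],None,fx=17,fy=17,interpolation=cv2.INTER_CUBIC)
cv2.imwrite("pics/s15z.png",np.clip(im.astype(float)*1.3,0,255).astype(np.uint8))
```

```text
(no output)
```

View pics/s15z.png

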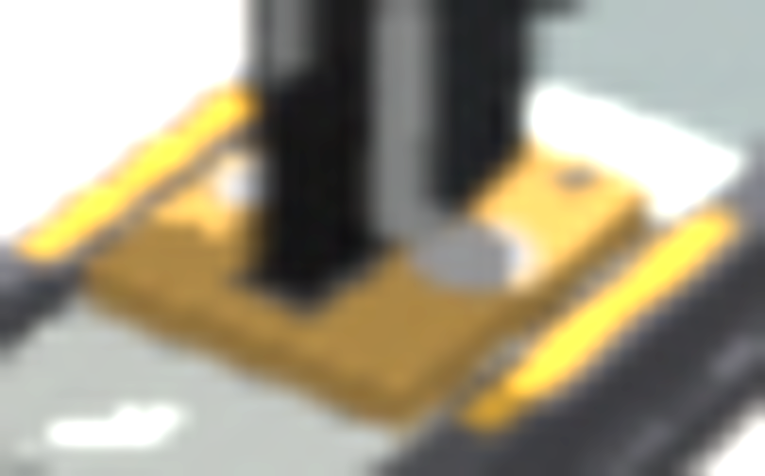

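Run:
```python
from h import *
import pickle
c=pickle.load(open("s15.pkl","rb"))
f=lambda u,v:(302+(u+.5)/17-.5,215+(v+.5)/17-.5)
P=np.array([ray(c,f(*p),.026)[0,:2] for p in((88,265),(395,392),(645,195))]); print(P.round(4),(P[0]+P[2])/2,np.linalg.norm(P[1]-P[0]),np.linalg.norm(P[2]-P[1]))
```

```text
[[0.5465 0.1033]
 [0.4982 0.1023]
 [0.4999 0.0445]] [0.52321073 0.07391336] 0.048348371785946156 0.057838747374413746
```

{"name": "drive_tool", "arguments": {
  "deltas": [
    {"slide": [-0.05,0,0],"delta_rot": [0,0,0],"hand": 0},
    {"slide": [-0.06,0,0],"delta_rot": [0,0,0],"hand": 0},
    {"slide": [-0.06,0,0],"delta_rot": [0,0,0],"hand": 0},
    {"slide": [-0.06,0,0],"delta_rot": [0,0,0],"hand": 0},
    {"slide": [-0.06,0,0],"delta_rot": [0,0,0],"hand": 0}
  ]
}}

```text
time_s: 16.68
eef_pos: [0.524, 0.0576, -0.0015]
eef_rot: [0.001, 0.692, 0.722, 0.002]
wrist_force: [0.0, 3.1, 5.4]
opening: 0.108
```

Run:
```python
from h import *
from bench import ctrl
go(ctrl.get_obs(),(.526,-.012,-.0018),92.4)
```

```text
t 16.68 p [ 0.524   0.0576 -0.0015] yaw 92.39 tilt [0.2  0.05] F [0.04 3.05 5.39] T [ 0.53  0.06 -0.02] op 0.108 q [-0.12  0.35  1.86  0.    0.92 -0.16]
slide units (total) [-1.392 -0.017  0.006]
rot units [ 0.0011 -0.0003 -0.0001]
```

{"name": "drive_tool", "arguments": {
  "deltas": [
    {"slide": [-0.08,0,0],"delta_rot": [0,0,0],"hand": 0},
    {"slide": [-0.08,0,0],"delta_rot": [0,0,0],"hand": 0},
    {"slide": [-0.08,0,0],"delta_rot": [0,0,0],"hand": 0},
    {"slide": [-0.08,0,0],"delta_rot": [0,0,0],"hand": 0},
    {"slide": [-0.08,0,0],"delta_rot": [0,0,0],"hand": 0}
  ]
}}

```text
time_s: 17.3
eef_pos: [0.5248, 0.0375, -0.0015]
eef_rot: [0.001, 0.692, 0.722, 0.002]
wrist_force: [0.2, 3.6, 5.2]
opening: 0.103
```

Run:
```python
from h import *
from bench import ctrl
go(ctrl.get_obs(),(.526,-.012,-.0018),92.4)
```

```text
t 17.3 p [ 0.5248  0.0375 -0.0015] yaw 92.39 tilt [0.2  0.05] F [0.17 3.61 5.21] T [ 0.52  0.06 -0.04] op 0.103 q [-0.16  0.35  1.86  0.    0.92 -0.2 ]
slide units (total) [-0.99  -0.018  0.006]
rot units [ 0.0011 -0.0002 -0.0001]
```

{"name": "drive_tool", "arguments": {
  "deltas": [
    {"slide": [-0.08,-0.005,0],"delta_rot": [0,0,0],"hand": 0},
    {"slide": [-0.08,-0.005,0],"delta_rot": [0,0,0],"hand": 0},
    {"slide": [-0.08,-0.005,0],"delta_rot": [0,0,0],"hand": 0},
    {"slide": [-0.08,0,0],"delta_rot": [0,0,0],"hand": 0},
    {"slide": [-0.08,0,0],"delta_rot": [0,0,0],"hand": 0}
  ]
}}

```text
time_s: 17.92
eef_pos: [0.5248, 0.0175, -0.0015]
eef_rot: [0.001, 0.692, 0.722, 0.001]
wrist_force: [-0.4, 2.5, 5.4]
opening: 0.1
```

Run:
```python
from h import *
from bench import ctrl
go(ctrl.get_obs(),(.526,-.012,-.0018),92.4)
c=snap(ctrl,"scene",(310,170,380,230),10,"s16")
```

```text
t 17.93 p [ 0.5248  0.0175 -0.0015] yaw 92.38 tilt [0.19 0.05] F [-0.43  2.52  5.38] T [ 0.67  0.11 -0.07] op 0.1 q [-0.19  0.35  1.86  0.    0.92 -0.24]
slide units (total) [-0.59  -0.001  0.005]
rot units [ 0.0011 -0.0002 -0.0001]
```

View pics/s16.png

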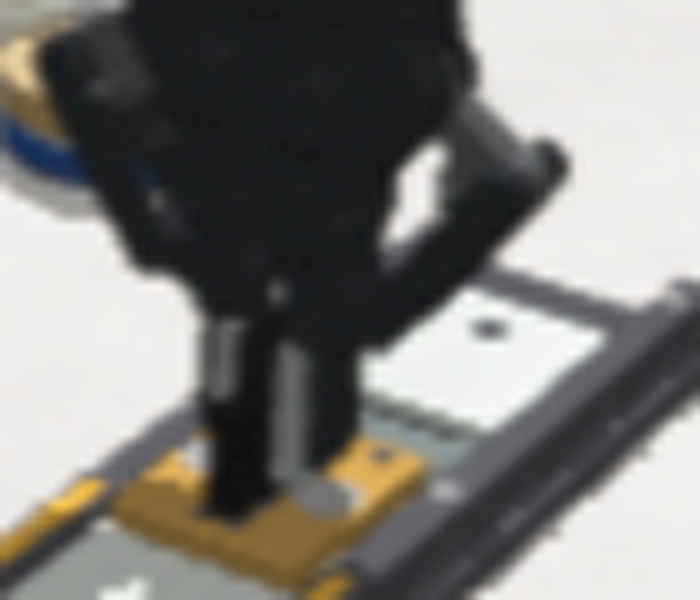

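{"name": "drive_tool", "arguments": {
  "deltas": [
    {"slide": [-0.06,0,-0.01],"delta_rot": [0,0,0],"hand": 0},
    {"slide": [-0.06,0,0],"delta_rot": [0,0,0],"hand": 0},
    {"slide": [-0.06,0,0],"delta_rot": [0,0,0],"hand": 0},
    {"slide": [-0.06,0,0],"delta_rot": [0,0,0],"hand": 0},
    {"slide": [-0.06,0,0],"delta_rot": [0,0,0],"hand": 0}
  ]
}}

```text
time_s: 18.6
eef_pos: [0.5244, 0.0019, -0.0015]
eef_rot: [0.0, 0.692, 0.722, 0.001]
wrist_force: [0.3, 2.7, 5.0]
opening: 0.103
```

Run:
```python
from h import *
from bench import ctrl
go(ctrl.get_obs(),(.526,-.012,-.0018),92.4)
c=snap(ctrl,"scene",(310,170,380,230),10,"s17")
```

```text
t 18.6 p [ 0.5244  0.0019 -0.0015] yaw 92.4 tilt [0.07 0.01] F [0.28 2.74 5.03] T [0.73 0.03 0.01] op 0.103 q [-0.22  0.35  1.86  0.    0.93 -0.27]
slide units (total) [-0.28   0.021  0.006]
rot units [ 0.0004 -0.0001 -0.    ]
```

View pics/s17.png

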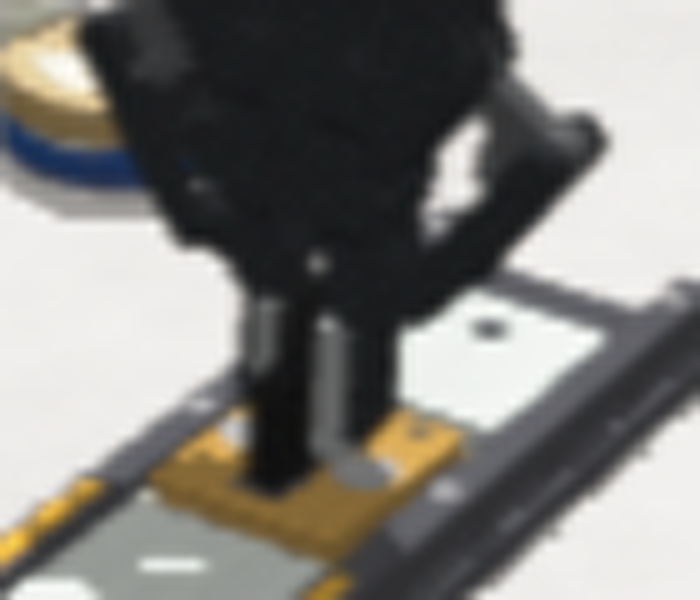

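{"name": "drive_tool", "arguments": {
  "deltas": [
    {"slide": [-0.03,0.008,0],"delta_rot": [0,0,0],"hand": 0},
    {"slide": [-0.03,0,0],"delta_rot": [0,0,0],"hand": 0},
    {"slide": [-0.03,0,0],"delta_rot": [0,0,0],"hand": 0},
    {"slide": [-0.03,0,0],"delta_rot": [0,0,0],"hand": 0},
    {"slide": [-0.02,0,0],"delta_rot": [0,0,0],"hand": 0}
  ]
}}

```text
time_s: 19.27
eef_pos: [0.5251, -0.005, -0.0015]
eef_rot: [0.0, 0.692, 0.722, 0.0]
wrist_force: [-0.5, 2.8, 3.8]
opening: 0.107
```

{"name": "drive_tool", "arguments": {
  "deltas": [
    {"slide": [-0.02,0,0],"delta_rot": [0,0,0],"hand": 0},
    {"slide": [-0.02,0,0],"delta_rot": [0,0,0],"hand": 0},
    {"slide": [0,0,0],"delta_rot": [0,0,0],"hand": 0},
    {"slide": [0,0,0],"delta_rot": [0,0,0],"hand": 0},
    {"slide": [0,0,0],"delta_rot": [0,0,0],"hand": 0}
  ]
}}

```text
time_s: 19.9
eef_pos: [0.5252, -0.007, -0.0015]
eef_rot: [0.001, 0.692, 0.722, 0.0]
wrist_force: [-0.5, 1.7, 3.6]
opening: 0.105
```

Run:
```python
from h import *
from bench import ctrl
go(ctrl.get_obs(),(.526,-.012,-.0018),92.4)
```

```text
t 19.9 p [ 0.5252 -0.007  -0.0015] yaw 92.41 tilt [ 0.07 -0.01] F [-0.48  1.72  3.59] T [ 0.5   0.08 -0.02] op 0.105 q [-0.24  0.35  1.86  0.    0.93 -0.28]
slide units (total) [-0.1    0.012  0.006]
rot units [0.0004 0.0001 0.    ]
```

{"name": "drive_tool", "arguments": {
  "deltas": [
    {"slide": [-0.02,0,0],"delta_rot": [0,0,0],"hand": 0},
    {"slide": [0,0,0],"delta_rot": [0,0,0],"hand": 0},
    {"slide": [-0.02,0,0],"delta_rot": [0,0,0],"hand": 0},
    {"slide": [0,0,0],"delta_rot": [0,0,0],"hand": 0},
    {"slide": [0,0,0],"delta_rot": [0,0,0],"hand": 0}
  ]
}}

```text
time_s: 20.52
eef_pos: [0.5253, -0.009, -0.0015]
eef_rot: [0.0, 0.692, 0.722, 0.0]
wrist_force: [-0.6, 2.8, 4.7]
opening: 0.103
```

{"name": "drive_tool", "arguments": {
  "deltas": [
    {"slide": [-0.01,0,0],"delta_rot": [0,0,0],"hand": 0},
    {"slide": [0,0,0],"delta_rot": [0,0,0],"hand": 0},
    {"slide": [-0.01,0,0],"delta_rot": [0,0,0],"hand": 0},
    {"slide": [0,0,0],"delta_rot": [0,0,0],"hand": 0},
    {"slide": [0,0,0],"delta_rot": [0,0,0],"hand": 0}
  ]
}}

```text
time_s: 21.15
eef_pos: [0.5253, -0.0099, -0.0015]
eef_rot: [0.0, 0.692, 0.722, 0.0]
wrist_force: [-0.4, 2.5, 4.0]
opening: 0.108
```

{"name": "drive_tool", "arguments": {
  "deltas": [
    {"slide": [-0.01,0,0],"delta_rot": [0,0,0],"hand": 0},
    {"slide": [0,0,0],"delta_rot": [0,0,0],"hand": 0},
    {"slide": [-0.01,0,0],"delta_rot": [0,0,0],"hand": 0},
    {"slide": [0,0,0],"delta_rot": [0,0,0],"hand": 0},
    {"slide": [0,0,0],"delta_rot": [0,0,0],"hand": 0}
  ]
}}

```text
time_s: 21.78
eef_pos: [0.5253, -0.011, -0.0015]
eef_rot: [0.0, 0.692, 0.722, 0.0]
wrist_force: [-0.1, 2.5, 4.3]
opening: 0.1
```

Run:
```python
from h import *
from bench import ctrl
go(ctrl.get_obs(),(.526,-.012,-.0018),92.4)
c=snap(ctrl,"scene",(320,170,380,220),12,"s18")
```

```text
t 21.77 p [ 0.5253 -0.011  -0.0015] yaw 92.4 tilt [ 0.07 -0.  ] F [-0.15  2.49  4.29] T [ 0.6   0.09 -0.03] op 0.1 q [-0.25  0.35  1.86  0.    0.93 -0.29]
slide units (total) [-0.021  0.013  0.005]
rot units [0.0004 0.     0.    ]
```

View pics/s18.png

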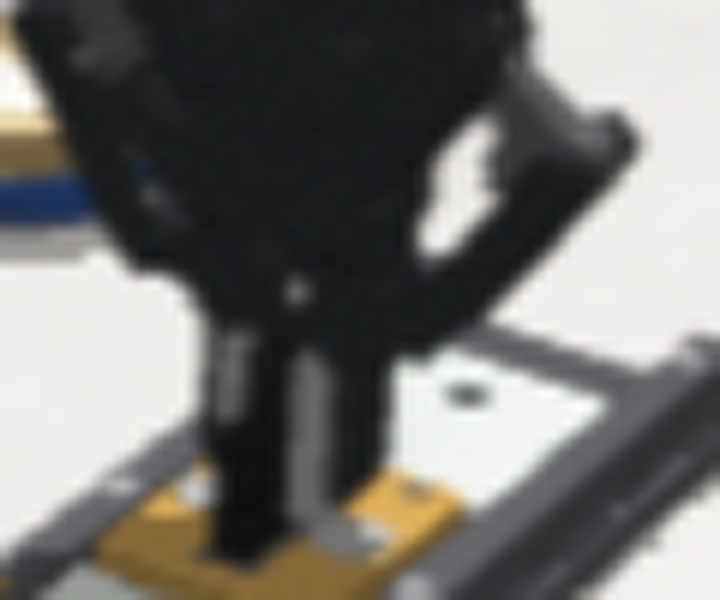

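{"name": "drive_tool", "arguments": {
  "deltas": [
    {"slide": [-0.01,0,0],"delta_rot": [0,0,0],"hand": 0},
    {"slide": [0,0,0],"delta_rot": [0,0,0],"hand": 0},
    {"slide": [-0.01,0,0],"delta_rot": [0,0,0],"hand": 0},
    {"slide": [0,0,0],"delta_rot": [0,0,0],"hand": 0},
    {"slide": [0,0,0],"delta_rot": [0,0,0],"hand": 0}
  ]
}}

```text
time_s: 22.45
eef_pos: [0.5251, -0.012, -0.0018]
eef_rot: [0.0, 0.692, 0.722, 0.0]
wrist_force: [-0.5, 0.9, -2.8]
opening: 0.105
```

{"name": "drive_tool", "arguments": {
  "deltas": [
    {"slide": [-0.01,0,0],"delta_rot": [0,0,0],"hand": 0},
    {"slide": [0,0,0],"delta_rot": [0,0,0],"hand": 0},
    {"slide": [-0.01,0,0],"delta_rot": [0,0,0],"hand": 0},
    {"slide": [0,0,0],"delta_rot": [0,0,0],"hand": 0},
    {"slide": [0,0,0],"delta_rot": [0,0,0],"hand": 0}
  ]
}}

```text
time_s: 23.08
eef_pos: [0.5254, -0.0129, -0.0015]
eef_rot: [0.0, 0.692, 0.722, 0.0]
wrist_force: [-0.1, -0.4, -1.9]
opening: 0.107
```

The drop came at y ≈ -0.012, where Fz went from +4 to -2.8. I'm now about centred in the 3 mm of play, so I'll lower gently.

{"name": "drive_tool", "arguments": {
  "deltas": [
    {"slide": [0,0,0.02],"delta_rot": [0,0,0],"hand": 0},
    {"slide": [0,0,0.02],"delta_rot": [0,0,0],"hand": 0},
    {"slide": [0,0,0],"delta_rot": [0,0,0],"hand": 0},
    {"slide": [0,0,0],"delta_rot": [0,0,0],"hand": 0},
    {"slide": [0,0,0],"delta_rot": [0,0,0],"hand": 0}
  ]
}}

```text
time_s: 23.7
eef_pos: [0.5255, -0.0129, -0.0035]
eef_rot: [0.0, 0.692, 0.722, 0.0]
wrist_force: [0.3, -0.2, -2.7]
opening: 0.102
```

{"name": "drive_tool", "arguments": {
  "deltas": [
    {"slide": [0,0,0.02],"delta_rot": [0,0,0],"hand": 0},
    {"slide": [0,0,0.02],"delta_rot": [0,0,0],"hand": 0},
    {"slide": [0,0,0],"delta_rot": [0,0,0],"hand": 0},
    {"slide": [0,0,0],"delta_rot": [0,0,0],"hand": 0},
    {"slide": [0,0,0],"delta_rot": [0,0,0],"hand": 0}
  ]
}}

```text
time_s: 24.32
eef_pos: [0.5255, -0.0129, -0.0055]
eef_rot: [0.0, 0.692, 0.722, 0.0]
wrist_force: [-0.5, -0.6, -2.0]
opening: 0.104
```

{"name": "drive_tool", "arguments": {
  "deltas": [
    {"slide": [0,0,0.01],"delta_rot": [0,0,0],"hand": 0},
    {"slide": [0,0,0.01],"delta_rot": [0,0,0],"hand": 0},
    {"slide": [0,0,0],"delta_rot": [0,0,0],"hand": 0},
    {"slide": [0,0,0],"delta_rot": [0,0,0],"hand": 0},
    {"slide": [0,0,0],"delta_rot": [0,0,0],"hand": 0}
  ]
}}

```text
time_s: 24.95
eef_pos: [0.5256, -0.0129, -0.0063]
eef_rot: [0.001, 0.692, 0.722, 0.001]
wrist_force: [-1.6, 1.0, 5.0]
opening: 0.101
```

Run:
```python
from h import *
from bench import ctrl
go(ctrl.get_obs(),(.526,-.012,-.0018),92.4)
c=snap(ctrl,"scene",(320,170,380,220),12,"s19")
```

```text
t 24.95 p [ 0.5256 -0.0129 -0.0063] yaw 92.4 tilt [ 0.09 -0.  ] F [-1.57  0.99  4.99] T [0.1  0.36 0.03] op 0.101 q [-0.25  0.36  1.86  0.    0.92 -0.29]
slide units (total) [ 0.018  0.009 -0.09 ]
rot units [0.0005 0.     0.    ]
```

View pics/s19.png

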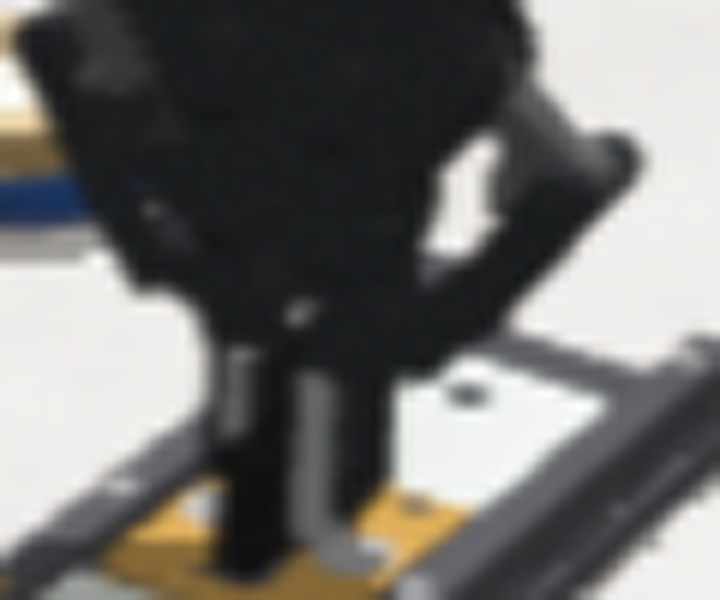

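{"name": "drive_tool", "arguments": {
  "deltas": [
    {"slide": [0,0,0],"delta_rot": [0,0,0],"hand": 0.15},
    {"slide": [0,0,0],"delta_rot": [0,0,0],"hand": 0.2},
    {"slide": [0,0,0],"delta_rot": [0,0,0],"hand": 0.3},
    {"slide": [0,0,0],"delta_rot": [0,0,0],"hand": 0.4},
    {"slide": [0,0,0],"delta_rot": [0,0,0],"hand": 0.4}
  ]
}}

```text
time_s: 25.62
eef_pos: [0.5254, -0.0129, -0.0066]
eef_rot: [0.0, 0.692, 0.722, 0.0]
wrist_force: [0.1, 0.8, 0.0]
opening: 0.401
```

Run:
```python
from h import *
from bench import ctrl
go(ctrl.get_obs())
c=snap(ctrl,"scene",(320,170,380,220),12,"s20")
```

```text
t 25.62 p [ 0.5254 -0.0129 -0.0066] yaw 92.4 tilt [0.07 0.  ] F [0.09 0.77 0.05] T [ 0.04 -0.01 -0.03] op 0.401 q [-0.25  0.36  1.86  0.    0.92 -0.29]
```

View pics/s20.png

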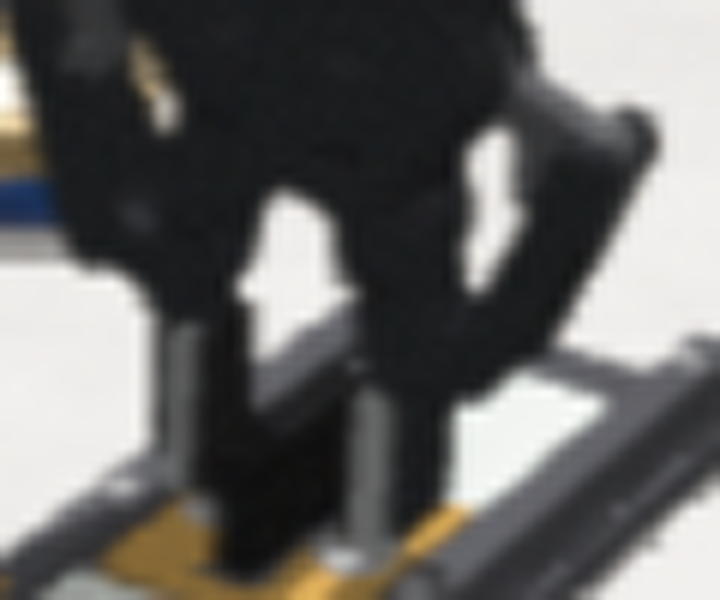

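Free of the rib and no force on the wrist, so I'll go straight up.

{"name": "drive_tool", "arguments": {
  "deltas": [
    {"slide": [0,0,-0.2],"delta_rot": [0,0,0],"hand": 0.4},
    {"slide": [0,0,-0.5],"delta_rot": [0,0,0],"hand": 0.4},
    {"slide": [0,0,-0.8],"delta_rot": [0,0,0],"hand": 0.4},
    {"slide": [0,0,-0.9],"delta_rot": [0,0,0],"hand": 0.4},
    {"slide": [0,0,-0.9],"delta_rot": [0,0,0],"hand": 0.4}
  ]
}}

```text
time_s: 26.3
eef_pos: [0.5251, -0.0129, 0.1607]
eef_rot: [0.001, 0.692, 0.722, 0.001]
wrist_force: [0.2, 0.6, 0.4]
opening: 0.399
```

{"name": "drive_tool", "arguments": {
  "deltas": [
    {"slide": [0,-0.9,0],"delta_rot": [0,0,0],"hand": 0.4},
    {"slide": [0,-0.9,0],"delta_rot": [0,0,0],"hand": 0.4},
    {"slide": [0,-0.9,0],"delta_rot": [0,0,0],"hand": 0.4},
    {"slide": [0,0,0],"delta_rot": [0,0,0],"hand": 0.4},
    {"slide": [0,0,0],"delta_rot": [0,0,0],"hand": 0.4}
  ]
}}

```text
time_s: 26.92
eef_pos: [0.3914, -0.0189, 0.1594]
eef_rot: [0.002, 0.692, 0.722, 0.001]
wrist_force: [-0.1, 0.0, 0.3]
opening: 0.395
```

Run:
```python
from h import *
from bench import ctrl
go(ctrl.get_obs())
c=snap(ctrl,"scene",(270,140,430,260),5,"s21")
c=snap(ctrl,"top",(230,120,430,260),4,"t21")
```

```text
t 26.93 p [ 0.3914 -0.0189  0.1594] yaw 92.38 tilt [ 0.22 -0.05] F [-0.09  0.03  0.34] T [-0.01 -0.06  0.06] op 0.395 q [-0.35 -0.22  2.09  0.    1.27 -0.4 ]
```

View pics/s21.png

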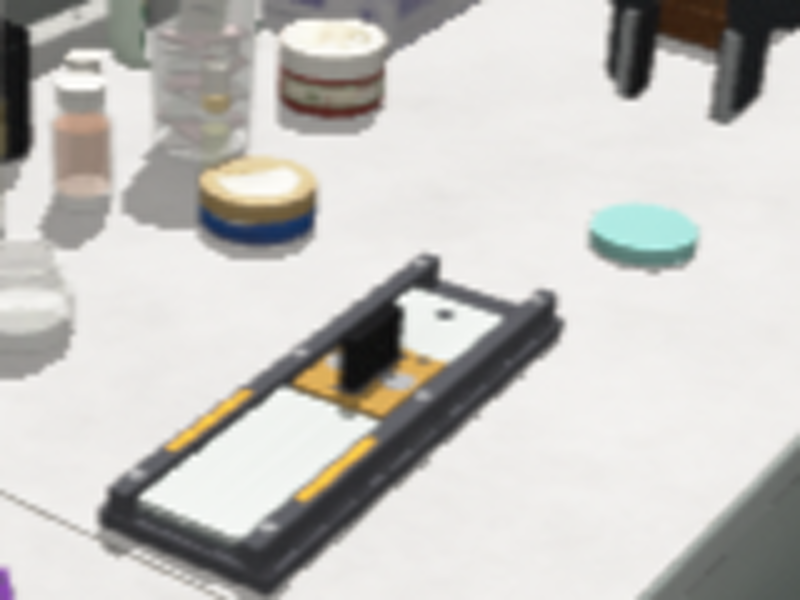

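View pics/t21.png

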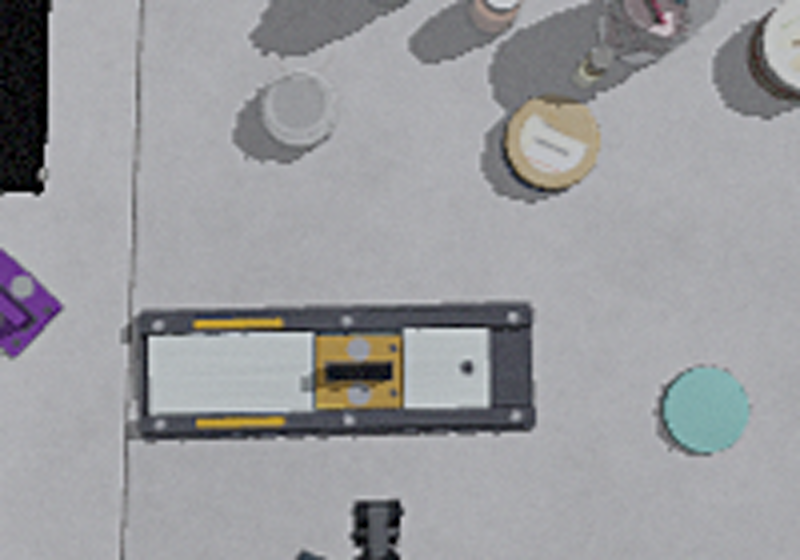

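Both views show the carrier in the pocket, with the plate between the two white deck parts (top crop (358,372), scene crop (368,380)). The jar, pot and lid are where they started. I'll hand in.

Run:
```python
from bench import ctrl
print(ctrl.hand_in())
```

```text
the job is handed in; nothing more can be done
None
```

I gripped the brass carrier by its rib, laid it on the loading end at about bed x = -97 mm, and slid it along the bed until it dropped into the pocket. The whole job took about 27 s and has been handed in; no verdict was reported.

- **Sliding:** I pressed on the bed with about 6–9 N, judged from the wrist force. The drop came at world y ≈ -0.012, where the camera had put the pocket's centre; the vertical wrist force fell from +4 to -2.8 N. I then lowered it to solid contact 5 mm below the deck contact and released it.
- **Final state:** After letting go, wrist force was about zero. Both views show the carrier sitting in the pocket, and the arm is clear of everything. I judged level by eye and did not measure it. The jar, pot and lid look unmoved.
- **Disagreement:** The fingertips stood about 36 mm higher than the reported tool position, so my first close shut above the rib without touching it. After that I set heights from the pictures and the contact force. Horizontal positions agreed within about 2 mm.

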